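# Swap battery packs in the coffee corner's charging dock

### The arm

A 6-joint arm with a two-finger parallel gripper is mounted at the origin on the work surface. World frame = base frame: x ahead of the robot, y to its left, z up, the work surface at z = 0. Lengths are in m, angles in rad, forces in N, time in s.
With the tool pointing down it reaches from about 0.3 to 0.85 m from the base axis. Payload 4.2 kg.
Tool frame: the origin (TCP) lies at the very end of the fingers, on their centre line; the grasp point (between the pads) lies 19 mm behind it; z points along the fingers, y is the line along which they close (so a half turn about z gives the same grasp; the last joint's range is limited). The gripper opens to 91 mm and grips with 3 to 60 N. Pads are 32 mm wide; open, the fingers measure 118 mm over their backs; the gripper's body (76 mm by 178 mm) begins 60 mm behind the grasp point.
Start: joints at [-1.131, 0.32, 1.565, -0, 1.257, -0.02], TCP at [0.255, -0.515, 0.214] pointing down, gripper open.
Joint ranges: [-3.11, 3.11], [-0.84, 2.01], [0.21, 2.61], [-1.34, 4.49], [0.05, 2.63], [-2.56, 2.56]. Speed limits (rad/s): [2.57, 2.57, 3.14, 3.14, 3.14, 3.14].

### API

Orientations are given as a unit quaternion [w, x, y, z].
In Python, from bench import telemetry, grab_frame, ctrl, silhouettes, pinpoint gives the robot as it stands.
- The arm moves only by the tool apply_moves, never from a script. Its argument "moves" is a list of rows, each an object of numbers: "x", "y", "z": the shift along the tool's x, y, z in mm; "wx", "wy", "wz": the turn, a rotation vector about the tool's x, y, z in degrees; "hand": the closure, from -1 (fully open) to 1 (shut), so that 0 is half open. In form: [{"x": .., "y": .., "z": .., "wx": .., "wy": .., "wz": .., "hand": ..}, ...]. A call has 1 to 12 rows; each row shifts and turns the commanded pose from where the row before left it, along the tool's axes as they then stand; what a row does not reach is not made up. A row lasts 1/12 s, in which the tool goes at most 41.7 mm and 7.16 degrees, less where a joint would pass 70% of its speed; a pose out of reach is approached as far as the arm can. A call with a gripper value outside its range is refused whole. The fingers move at their own pace and stop on an object; "newtons" is the grip in N (left out, the last holds). Time passes only in rows, so rows that do not move let the fingers close. It gives the time, the measured TCP pose, the force, the opening and the grip force at its end, in the units of the state.
- telemetry.read_state(): the state, without advancing time (a new reading comes with each control period).
- grab_frame(name): name is "side" or "top"; returns a dict with "pixels" (384x512x3 uint8, red, green, blue), "vertical_fov" (degrees; the focal length in pixels is half the picture's height over the tangent of half this angle, whatever the lens; pixels are square), "cx", "cy" (the principal point, pixels), "T" (4x4, takes a point from camera to world coordinates). Camera axes: x right, y down, z forward; pixel columns grow to the right and rows downward; lengths in m; the calibration is good to about 2 mm. A picture is of the moment at which its call begins. There is no depth.
- ctrl.hand_in(): hands the job in; it is judged then, once.
Trained networks look in a picture, given as the dict that the camera call returned (one of the last four; its "shot" number tells which), for a name from the list of things; names that differ only in an ending like _2 or _b are one class to them, and where a whole thing is asked for, a point or a joint stands for the part that bears it (a point fixed in the world has none). Each returns a list of dicts, best first, with "score" (0 to 1); they miss things now and then, are a little off and sometimes report something else, mostly with a low value. They report only what shows in the picture. A call takes as long as a camera call. They do not tell look-alikes from the thing itself.
- silhouettes(picture, query): "mask" (384x512 bool, what is visible of it) and "rect" ([left, top, right, bottom] in pixels, round what is visible of it).
- pinpoint(picture, query): "position" ([column, row] in pixels: a listed point, or the origin of a listed thing).
The state is a dict: "time": time; "joint_pos": joint angles; "joint_velocities": joint speeds; "tau": joint torques, N m; "ee_pos": TCP position; "tool_rot": TCP orientation; "force": force on the tool from outside, world axes, zero at the start; "torque": the same for the moment, N m; "finger_gap": opening from 0.0 (shut) to 1.0 (fully open); "gripper_force": force on a finger pad.
Only numpy, scipy, OpenCV 4.12 (cv2) and the standard library are available. Lean on these libraries where they do the work, as an engineer would, in place of code of your own. Each camera call takes 0.05 s, during which the arm holds its last target. There are 200 camera calls.

### The job

Swap the battery packs of the cordless milk frothers: take every fully charged pack (green top) out of the charging dock and stand it upright in the open drawer, and plug every spent pack (red top) from the counter fully home into a free bay of the dock. A pack still charging (yellow top) stays plugged in where it is; when all charged packs are in, slide the drawer fully shut, and leave the bottle, mug and tumbler where they are.

Things in the scene. Friction and masses are not known exactly. Their poses are not given: they have to be found in the camera images.
- red1: Spent battery pack: black block 44 x 64 x 70 mm high (0.18-0.33 kg) with a RED top 18 mm high, standing loose on the counter in front of the dock. May be absent (two or three are there). The lowest 4 mm of the foot is 1.5 mm slimmer on each side. Body origin: centre of the underside; z up when standing, x along the 44 mm side, y along the 64 mm side (a half turn about z looks and fits the same). Best gripped across the 44 mm side in its top 30 mm.
- red2: Spent battery pack: black block 44 x 64 x 70 mm high (0.18-0.33 kg) with a RED top 18 mm high, standing loose on the counter in front of the dock. May be absent (two or three are there). The lowest 4 mm of the foot is 1.5 mm slimmer on each side. Body origin: centre of the underside; z up when standing, x along the 44 mm side, y along the 64 mm side (a half turn about z looks and fits the same). Best gripped across the 44 mm side in its top 30 mm.
- red3: Spent battery pack: black block 44 x 64 x 70 mm high (0.18-0.33 kg) with a RED top 18 mm high, standing loose on the counter in front of the dock. May be absent (two or three are there). The lowest 4 mm of the foot is 1.5 mm slimmer on each side. Body origin: centre of the underside; z up when standing, x along the 44 mm side, y along the 64 mm side (a half turn about z looks and fits the same). Best gripped across the 44 mm side in its top 30 mm.
- green1: Fully charged battery pack, same block (44 x 64 x 70 mm) with a GREEN top, plugged into one of the dock's bays at the start, 42 mm standing out above the deck. May be absent (one or two are there). Body origin: centre of the underside; z up when standing, x along the 44 mm side, y along the 64 mm side (a half turn about z looks and fits the same). Best gripped across the 44 mm side in its top 30 mm.
- green2: Fully charged battery pack, same block (44 x 64 x 70 mm) with a GREEN top, plugged into one of the dock's bays at the start, 42 mm standing out above the deck. May be absent (one or two are there). Body origin: centre of the underside; z up when standing, x along the 44 mm side, y along the 64 mm side (a half turn about z looks and fits the same). Best gripped across the 44 mm side in its top 30 mm.
- green3: Fully charged battery pack, same block (44 x 64 x 70 mm) with a GREEN top, plugged into one of the dock's bays at the start, 42 mm standing out above the deck. May be absent (one or two are there). Body origin: centre of the underside; z up when standing, x along the 44 mm side, y along the 64 mm side (a half turn about z looks and fits the same). Best gripped across the 44 mm side in its top 30 mm.
- yellow1: Battery pack still charging, same block with a YELLOW top, plugged into one of the dock's bays; always there. Stays where it is. Body origin: centre of the underside; z up when standing, x along the 44 mm side, y along the 64 mm side (a half turn about z looks and fits the same). Best gripped across the 44 mm side in its top 30 mm.
- dock_hole0 (a point): Bay 0 of the four-bay charging dock (fixed grey block 100 x 325 mm, 50 mm high, standing on the counter on the left or on the right, slightly turned): centre of the bay's mouth, on the deck 50 mm above the counter. The bay is a straight rectangular hole 48 x 68 mm, 28 mm deep, so a pack has 2 mm play on each side; x along its short side (across the dock), y along its long side (along the row of bays, 78 mm apart).
- dock_hole1 (a point): Bay 1 of the four-bay charging dock (fixed grey block 100 x 325 mm, 50 mm high, standing on the counter on the left or on the right, slightly turned): centre of the bay's mouth, on the deck 50 mm above the counter. The bay is a straight rectangular hole 48 x 68 mm, 28 mm deep, so a pack has 2 mm play on each side; x along its short side (across the dock), y along its long side (along the row of bays, 78 mm apart).
- dock_hole2 (a point): Bay 2 of the four-bay charging dock (fixed grey block 100 x 325 mm, 50 mm high, standing on the counter on the left or on the right, slightly turned): centre of the bay's mouth, on the deck 50 mm above the counter. The bay is a straight rectangular hole 48 x 68 mm, 28 mm deep, so a pack has 2 mm play on each side; x along its short side (across the dock), y along its long side (along the row of bays, 78 mm apart).
- dock_hole3 (a point): Bay 3 of the four-bay charging dock (fixed grey block 100 x 325 mm, 50 mm high, standing on the counter on the left or on the right, slightly turned): centre of the bay's mouth, on the deck 50 mm above the counter. The bay is a straight rectangular hole 48 x 68 mm, 28 mm deep, so a pack has 2 mm play on each side; x along its short side (across the dock), y along its long side (along the row of bays, 78 mm apart).
- cab_drawer0 (a joint): How far the capsule drawer is pulled out, m: 0 shut, grows as it opens (to 0.166); starts 0.13 to 0.165. Slides along the unit's own x with about 1 N of friction and some damping; it stays where it is left. The fixed black drawer unit is 240 mm deep, 260 mm wide, its top 124 mm above the counter; it stands on the side the dock does not, its front towards the robot, slightly turned. Its drawer is the only one.
- drawer_floor (a point): Centre of the drawer's inner floor (26 mm above the counter); moves with the drawer. x points to the back (the way it slides shut), y to the left along its width, z up. The inside is 195 mm (x) by 218 mm (y); its walls are 6 mm thick and 76 mm high above this floor; a 93 mm high grey front panel. Only the front part, as long as the drawer is pulled out, is open from above: the rest lies under the unit's top, 86 mm above this floor.
- cab_drawer0_handle (a point): Middle of the drawer's steel bar handle: a horizontal bar 120 mm long, 11 mm thick, along the drawer's width, about 86 mm above the counter and 35 mm in front of the front panel. Pushing on it or on the panel shuts the drawer. Axes as drawer_floor.
- bottle: Water bottle with a red cap, 60 mm wide, 190 mm high, loose on the counter. Leave alone. Origin: centre of the underside.
- cup: Blue-green mug, 80 mm wide, 60 mm high, loose on the counter. Leave alone. Origin: centre of the underside.
- tumbler: Clear glass tumbler, 68 mm wide, 85 mm high, loose on the counter. Leave alone. Origin: centre of the underside.
Things that resemble listed ones, but are neither listed nor needed, are in the scene too. Leave any blue or purple look-alike of the red2 alone.

How it is judged:
On the way, in this order (a step that is already met when the one before it is completed fails the run):
1. every charged (green) pack stands in the drawer (x of green1 in the frame of drawer_floor between -0.105 and 0.105 m and y of green1 in the frame of drawer_floor between -0.115 and 0.115 m and z of green1 in the frame of drawer_floor between -0.005 and 0.012 m and angle between each of green1, green2, green3's own z axis and vertical below 0.2 rad and x of green2 in the frame of drawer_floor between -0.105 and 0.105 m and y of green2 in the frame of drawer_floor between -0.115 and 0.115 m and z of green2 in the frame of drawer_floor between -0.005 and 0.012 m and x of green3 in the frame of drawer_floor between -0.105 and 0.105 m and y of green3 in the frame of drawer_floor between -0.115 and 0.115 m and z of green3 in the frame of drawer_floor between -0.005 and 0.012 m), for 0.2 s.
2. then the drawer is slid shut (all of step 1 and value of joint cab_drawer0 below 0.01 m), for 0.2 s.
At the end, for the whole second after the job is handed in: Red and yellow packs sit upright in bays of the dock, undersides at least 24 mm below the deck (28 is home), within 5 mm of the bay centre; green packs stand upright (within 0.2 rad) on the drawer's floor; drawer shut to within 10 mm; all at rest (all of step 2 and ((horizontal distance between red1 and dock_hole0 below 0.005 m and z of red1 in the frame of dock_hole0 below -0.024 m and angle between red1's own z axis and vertical below 0.08 rad) or (horizontal distance between red1 and dock_hole1 below 0.005 m and z of red1 in the frame of dock_hole1 below -0.024 m and angle between red1's own z axis and vertical below 0.08 rad) or (horizontal distance between red1 and dock_hole2 below 0.005 m and z of red1 in the frame of dock_hole2 below -0.024 m and angle between red1's own z axis and vertical below 0.08 rad) or (horizontal distance between red1 and dock_hole3 below 0.005 m and z of red1 in the frame of dock_hole3 below -0.024 m and angle between red1's own z axis and vertical below 0.08 rad)) and ((horizontal distance between red2 and dock_hole0 below 0.005 m and z of red2 in the frame of dock_hole0 below -0.024 m and angle between red2's own z axis and vertical below 0.08 rad) or (horizontal distance between red2 and dock_hole1 below 0.005 m and z of red2 in the frame of dock_hole1 below -0.024 m and angle between red2's own z axis and vertical below 0.08 rad) or (horizontal distance between red2 and dock_hole2 below 0.005 m and z of red2 in the frame of dock_hole2 below -0.024 m and angle between red2's own z axis and vertical below 0.08 rad) or (horizontal distance between red2 and dock_hole3 below 0.005 m and z of red2 in the frame of dock_hole3 below -0.024 m and angle between red2's own z axis and vertical below 0.08 rad)) and ((horizontal distance between red3 and dock_hole0 below 0.005 m and z of red3 in the frame of dock_hole0 below -0.024 m and angle between red3's own z axis and vertical below 0.08 rad) or (horizontal distance between red3 and dock_hole1 below 0.005 m and z of red3 in the frame of dock_hole1 below -0.024 m and angle between red3's own z axis and vertical below 0.08 rad) or (horizontal distance between red3 and dock_hole2 below 0.005 m and z of red3 in the frame of dock_hole2 below -0.024 m and angle between red3's own z axis and vertical below 0.08 rad) or (horizontal distance between red3 and dock_hole3 below 0.005 m and z of red3 in the frame of dock_hole3 below -0.024 m and angle between red3's own z axis and vertical below 0.08 rad)) and ((horizontal distance between yellow1 and dock_hole0 below 0.005 m and z of yellow1 in the frame of dock_hole0 below -0.024 m and angle between yellow1's own z axis and vertical below 0.08 rad) or (horizontal distance between yellow1 and dock_hole1 below 0.005 m and z of yellow1 in the frame of dock_hole1 below -0.024 m and angle between yellow1's own z axis and vertical below 0.08 rad) or (horizontal distance between yellow1 and dock_hole2 below 0.005 m and z of yellow1 in the frame of dock_hole2 below -0.024 m and angle between yellow1's own z axis and vertical below 0.08 rad) or (horizontal distance between yellow1 and dock_hole3 below 0.005 m and z of yellow1 in the frame of dock_hole3 below -0.024 m and angle between yellow1's own z axis and vertical below 0.08 rad)) and linear speed of each of red1, red2, red3, green1, green2, green3, yellow1 below 0.02 m/s); the robot touches nothing.
It fails at once if the pack that is still charging is pulled or knocked out of its place (over 15 mm) (distance of yellow1 from where it was at the start of the episode above 0.015 m).
It fails at once if the bottle is disturbed (moved over 30 mm) (distance of bottle from where it was at the start of the episode above 0.03 m).
It fails at once if the cup is disturbed (moved over 30 mm) (distance of cup from where it was at the start of the episode above 0.03 m).
It fails at once if the tumbler is disturbed (moved over 30 mm) (distance of tumbler from where it was at the start of the episode above 0.03 m).
Of red1, red2, red3 only 2 to 3 are there at a start; the rules pass over those that are not, and their reading is None.
Of green1, green2, green3 only 1 to 2 are there at a start; the rules pass over those that are not, and their reading is None.
At some moment in a run one of red1, red2, red3 may be knocked a few centimetres aside while the robot is not near it.
It also fails if it takes over 210 s, if anything falls off the work surface, if the arm or the gripper's body presses on something with over 40 N, if the wrist force passes 120 N, or if a joint passes its speed limit or range.

## Working session

There is one attempt and no reset: what is moved stays moved. The work goes in short steps, Python scripts to look and compute and a tool call to move; the robot and the scene stay as the last step left them, time stands still between calls to the robot, and variables do not carry over. Pictures are saved under pics/ and viewed, at most 14 in all, crops included, and the job is handed in when it is done.

Besides the shell and the picture viewer there is one more tool, called after "Emit:" as name(argument=value, ...), one argument or row to a line, values as JSON. apply_moves: Moves the arm, as the interface text tells. Its arguments: {"type":"object","properties":{"moves":{"type":"array","items":{"type":"object","properties":{"x":{"type":"number"},"y":{"type":"number"},"z":{"type":"number"},"wx":{"type":"number"},"wy":{"type":"number"},"wz":{"type":"number"},"hand":{"type":"number"}}}},"newtons":{"type":"number"}},"required":["moves"]}

```bash
ls; mkdir -p pics; python3 - <<'E'
from bench import telemetry, grab_frame
import cv2,numpy as np
s=telemetry.read_state();print(s)
for n in("top","side"):
    f=grab_frame(n);cv2.imwrite(f"pics/{n}0.png",cv2.resize(f["pixels"][:,:,::-1],(800,600)))
    print(n,f["vertical_fov"],f["cx"],f["cy"],np.round(f["T"],3).tolist())
E
```

```text
pics
{'time': 0.0, 'joint_pos': array([-1.13100960e+00,  3.20240686e-01,  1.56571273e+00, -1.10087073e-05,
        1.25738845e+00, -1.99844690e-02]), 'joint_velocities': array([-0.00131395,  0.00184456, -0.00221993, -0.00175253,  0.00280699,
       -0.00028339]), 'tau': array([-1.44460901e-03, -4.12458050e+01, -2.31980413e+01,  7.26310839e-02,
        4.59195999e-02, -1.58271914e-04]), 'ee_pos': array([ 0.25493392, -0.51481002,  0.21313662]), 'tool_rot': array([-8.54317836e-04,  9.73691710e-01,  2.27867701e-01, -1.87355302e-04]), 'force': array([ 0.30781156,  0.44113075, -0.14143074]), 'torque': array([ 0.0139268 , -0.04138813,  0.00572806]), 'gripper_force': 0.0, 'finger_gap': 0.9982791761368285}
top 54.41656261874382 252.86326345502175 196.4342104370412 [[0.011, -0.978, 0.208, 0.227], [-1.0, -0.012, -0.003, 0.007], [0.005, -0.208, -0.978, 1.482], [0.0, 0.0, 0.0, 1.0]]
side 56.24714470597383 256.53198140422523 187.9883484801621 [[-0.901, -0.304, 0.31, 0.103], [-0.434, 0.635, -0.639, 0.855], [-0.003, -0.71, -0.704, 1.012], [0.0, 0.0, 0.0, 1.0]]
```

View pics/top0.png

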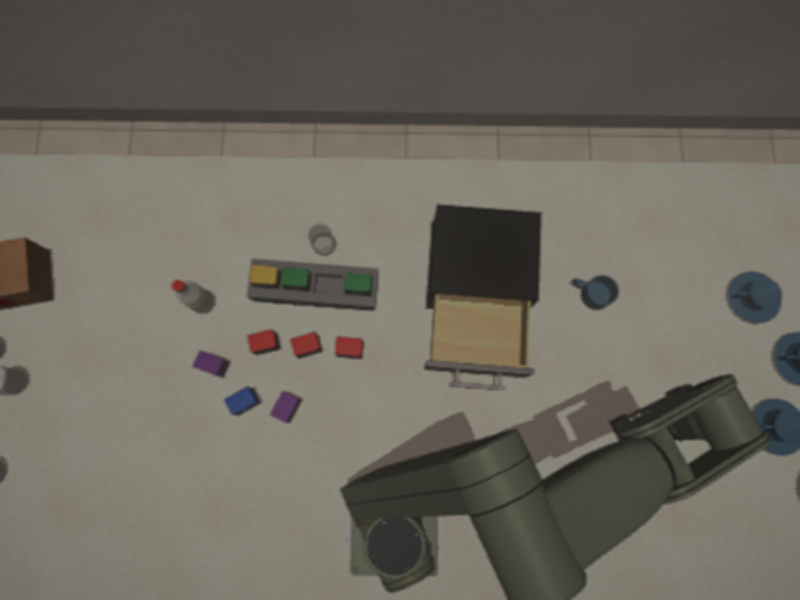

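View pics/side0.png

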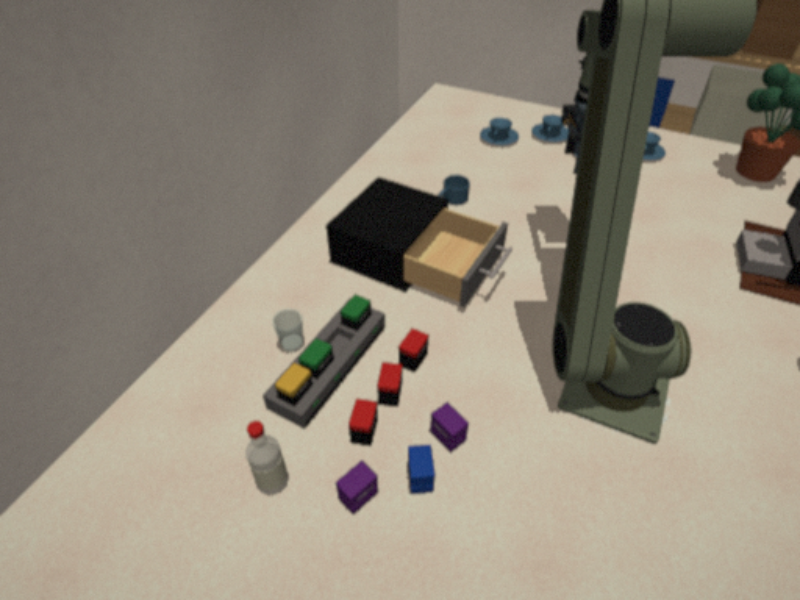

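The top view (800x600) shows three reds at (262,341), (306,344) and (349,347). The greens are at (295,278) and (358,282), the yellow at (264,275), and the free bay at (330,285). The look-alikes to avoid are purple at (210,363) and (286,407) and blue at (241,401). The drawer is open on the right, with its handle at (478,382). Next I fit the pack and dock poses from both views.

```bash
cat > h.py <<'E'
import numpy as np,cv2
from bench import telemetry,grab_frame,pinpoint,silhouettes
from scipy.optimize import minimize,least_squares
from scipy.spatial.transform import Rotation as R
def cam(f):
    return 192/np.tan(np.radians(f["vertical_fov"]/2)),f["cx"],f["cy"],np.linalg.inv(f["T"])
def proj(f,P):
    F,cx,cy,Ti=cam(f);P=np.atleast_2d(P);c=P@Ti[:3,:3].T+Ti[:3,3]
    return np.c_[F*c[:,0]/c[:,2]+cx,F*c[:,1]/c[:,2]+cy]
def ray(f,uv,z):
    F,cx,cy,_=cam(f);T=f["T"];d=T[:3,:3]@np.array([(uv[0]-cx)/F,(uv[1]-cy)/F,1]);o=T[:3,3]
    return o+d*(z-o[2])/d[2]
def chroma(f,col):
    p=f["pixels"].astype(float);r,g,b=p[...,0],p[...,1],p[...,2]
    return {"red":r-np.maximum(g,b)-10,"green":g-np.maximum(r,b),"yellow":np.minimum(r,g)-b-35}[col].clip(0)
def blobs(f,col,thr=25):
    m=(chroma(f,col)>thr).astype(np.uint8);n,l,s,c=cv2.connectedComponentsWithStats(m)
    return [(c[i],s[i,4]) for i in range(1,n) if s[i,4]>20]
def box(x,y,yaw,z0,z1,a=.044,b=.064):
    c,s=np.cos(yaw),np.sin(yaw)
    return np.array([[x+c*i*a/2-s*j*b/2,y+s*i*a/2+c*j*b/2,z] for i in(-1,1) for j in(-1,1) for z in(z0,z1)])
S=8
def render(f,P,win):
    u0,v0,w,h=win;q=(proj(f,P)-[u0,v0]+.5)*S
    m=np.zeros((h*S,w*S),np.uint8);cv2.fillConvexPoly(m,cv2.convexHull(np.round(q*16).astype(np.int32)),255,shift=4)
    m=cv2.GaussianBlur(m.astype(float)/255,(0,0),0.6*S)
    return cv2.resize(m,(w,h),interpolation=cv2.INTER_AREA)
def fit(views,col,x0,z0,z1):
    """views: frames; fit pose by matching the soft colour map of the top block (top face full, sides dimmer: free gains)"""
    W=[]
    for f in views:
        u,v=proj(f,[x0[0],x0[1],z1])[0];win=(int(u)-16,int(v)-16,33,33)
        c=chroma(f,col)[win[1]:win[1]+33,win[0]:win[0]+33]
        n,l=cv2.connectedComponents((c>15).astype(np.uint8));
        k=l[12:21,12:21];k=k[k>0];k=np.bincount(k).argmax()
        c=c*cv2.dilate((l==k).astype(np.uint8),np.ones((3,3)))
        W.append((f,win,c))
    def cost(p):
        e=0
        for f,win,c in W:
            B=box(p[0],p[1],p[2],z0,z1);full=render(f,B,win);top=render(f,B[1::2],win)
            A=np.c_[full.ravel(),top.ravel()];g=np.linalg.lstsq(A,c.ravel(),rcond=None)[0]
            e+=((A@g-c.ravel())**2).sum()/(c**2).sum()
        return e
    best=min((minimize(cost,x0[:2]+[t],method="Nelder-Mead",options=dict(initial_simplex=[[x0[0]+a,x0[1]+b,t+d] for a,b,d in((0,0,-.1),(.006,0,0),(0,.006,0),(-.004,-.004,.1))],xatol=1e-4,fatol=1e-6)) for t in x0[2]),key=lambda r:r.fun)
    return best.x,best.fun
def go(x,y,z,yaw):
    """tool closing axis (tool y) direction yaw in world, mod pi; prints turn, then shift in the turned tool axes, mm"""
    s=telemetry.read_state();p=s["ee_pos"];q=s["tool_rot"];M=R.from_quat([*q[1:],q[0]]).as_matrix()
    cur=np.arctan2(M[1,1],M[0,1]);d=(yaw-cur+np.pi/2)%np.pi-np.pi/2
    xa=np.arctan2(M[1,0],M[0,0])+d;X=np.array([np.cos(xa),np.sin(xa)]);Y=np.array([X[1],-X[0]])
    D=np.array([x,y])-p[:2]
    print("wz %.2f  x %.1f y %.1f z %.1f | tilt %.2f deg j6 %.2f"%(-np.degrees(d),1e3*D@X,1e3*D@Y,1e3*(p[2]-z),np.degrees(np.arccos(-M[2,2])),s["joint_pos"][5]))
E
cat > m.py <<'E'
from h import *
V=[grab_frame("top"),grab_frame("side")]
for col,z1 in(("red",.07),("green",.092),("yellow",.092)):
    for c,a in blobs(V[0],col):
        w=ray(V[0],c,z1)
        if not(.3<w[0]<.9 and a<400):continue
        try:
            for vs in (V,V[:1],V[1:]):
                p,e=fit(vs,col,[w[0],w[1],[-.4,0,.4]],z1-.018,z1);print(col,np.round(c),a,np.round(p[:2],4),"%.2f deg"%np.degrees(p[2]),"%.3f"%e)
        except Exception as ex:print(col,c,a,ex)
for q in ["dock_hole0","dock_hole1","dock_hole2","dock_hole3","drawer_floor","cab_drawer0_handle","bottle","cup","tumbler"]:
    for f in V:
        for r in pinpoint(f,q)[:1]:
            z={"d":.05,"c":.086}.get(q[0],0);z=.026 if q=="drawer_floor" else 0 if q=="cup" else 0 if q in("bottle","tumbler") else z
            print(q,np.round(r["position"],1),"%.2f"%r["score"],np.round(ray(f,r["position"],z),4))
E
python3 m.py
```

```text
red [113.42553191 182.17021277] 47 attempt to get argmax of an empty sequence
red [167. 218.] 193 [0.4416 0.3309] 14.89 deg 0.041
red [167. 218.] 193 [0.441 0.329] 14.59 deg 0.006
red [167. 218.] 193 [0.4412 0.3334] 15.54 deg 0.013
red [195. 220.] 196 [0.4355 0.2243] 17.75 deg 0.040
red [195. 220.] 196 [0.4345 0.2229] 17.57 deg 0.007
red [195. 220.] 196 [0.4352 0.2268] 18.60 deg 0.015
red [223. 221.] 192 [0.4296 0.118 ] -3.77 deg 0.037
red [223. 221.] 192 [0.4289 0.1167] -4.35 deg 0.007
red [223. 221.] 192 [0.4297 0.1211] -3.12 deg 0.011
green [188. 177.] 160 [0.597  0.2531] -3.73 deg 0.025
green [188. 177.] 160 [0.5967 0.2522] -4.08 deg 0.007
green [188. 177.] 160 [0.5968 0.2542] -3.52 deg 0.014
green [229. 180.] 160 [0.5862 0.098 ] -2.97 deg 0.049
green [229. 180.] 160 [0.5859 0.0967] -3.52 deg 0.007
green [229. 180.] 160 [0.5856 0.1018] -2.17 deg 0.015
dock_hole0 [193.9 180.1] 0.91 [0.5954 0.2368 0.05  ]
dock_hole0 [204.2 230. ] 0.91 [0.5989 0.2419 0.05  ]
dock_hole1 [193.9 180.1] 0.91 [0.5954 0.2368 0.05  ]
dock_hole1 [204.2 230. ] 0.91 [0.5989 0.2419 0.05  ]
dock_hole2 [193.9 180.1] 0.91 [0.5954 0.2368 0.05  ]
dock_hole2 [204.2 230. ] 0.91 [0.5989 0.2419 0.05  ]
dock_hole3 [193.9 180.1] 0.91 [0.5954 0.2368 0.05  ]
dock_hole3 [204.2 230. ] 0.91 [0.5989 0.2419 0.05  ]
drawer_floor [171.3 180.9] 0.33 [0.5971 0.3312 0.026 ]
drawer_floor [280.6 166. ] 0.73 [ 0.503  -0.1999  0.026 ]
cab_drawer0_handle [302.9 245.5] 0.70 [ 0.34   -0.1852  0.086 ]
cab_drawer0_handle [317.7 166.1] 0.92 [ 0.3479 -0.1975  0.086 ]
bottle [130.3 193.4] 0.82 [0.5494 0.5002 0.    ]
bottle [175.6 305.7] 0.74 [0.5498 0.495  0.    ]
cup [378.6 190.9] 0.68 [ 0.5719 -0.5098  0.    ]
cup [247.9 254.1] 0.55 [0.4371 0.2348 0.    ]
tumbler [207.4 158. ] 0.86 [0.7034 0.193  0.    ]
tumbler [183.7 221.4] 0.76 [0.7135 0.2081 0.    ]
```

```bash
python3 - <<'E'
from h import *
go(.5862,.098,.2,np.radians(-3.8))
V=[grab_frame("top"),grab_frame("side")]
for i,f in enumerate(V):
  for q in("drawer_floor","cab_drawer0_handle"):
    for r in silhouettes(f,q)[:2]:print(i,q,"%.2f"%r["score"],np.round(r["rect"]),r["mask"].sum())
f=V[0]["pixels"];cv2.imwrite("pics/c1.png",cv2.resize(np.hstack([V[0]["pixels"][170:250,265:355],V[0]["pixels"][160:240,150:240]])[:,:,::-1],None,fx=4.4,fy=4.4,interpolation=cv2.INTER_CUBIC))
E
```

```text
wz -59.86  x 633.9 y 289.7 z 14.0 | tilt 0.00 deg j6 -0.02
0 drawer_floor 0.61 [270. 187. 340. 246.] 3298
0 cab_drawer0_handle 0.59 [275. 188. 343. 249.] 3064
1 drawer_floor 0.92 [258. 132. 326. 195.] 2684
1 drawer_floor 0.46 [260. 209. 272. 238.] 363
1 cab_drawer0_handle 0.95 [256. 133. 326. 197.] 2682
1 cab_drawer0_handle 0.67 [192. 221. 212. 244.] 348
```

View pics/c1.png

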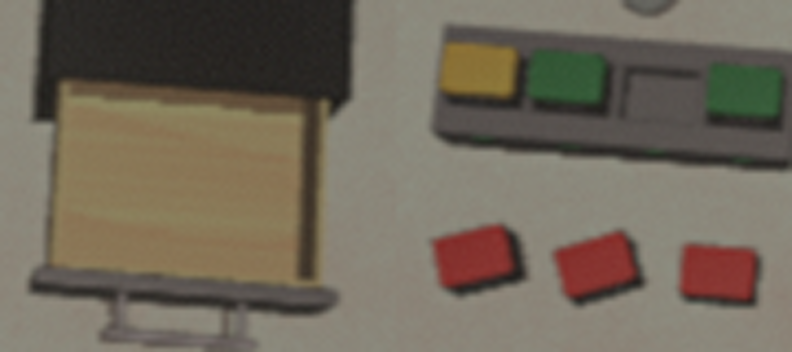

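The crop shows red tops only on the three packs nearest the dock. The chosen packs are right: greens in bays 2 and 4, yellow at the left end. The drawer opens between the panel (crop row ~275) and the unit front (row ~90).

```bash
python3 - <<'E'
from h import *
f=grab_frame("top")
for n,u,v,z in(("panelL",45,268,.119),("panelR",330,290,.119),("unitL",45,79,.124),("unitR",340,98,.124),("wallLfront",50,262,.102),("wallLback",58,100,.102),("wallRfront",314,282,.102),("wallRback",324,102,.102),("handleL",108,338,.092),("handleR",245,346,.092)):
    print(n,np.round(ray(f,(265+(u-2)/4.4,170+(v-2)/4.4),z),3))
E
```

```text
panelL [ 0.391 -0.079  0.119]
panelR [ 0.375 -0.315  0.119]
unitL [ 0.551 -0.078  0.124]
unitR [ 0.538 -0.329  0.124]
wallLfront [ 0.398 -0.084  0.102]
wallLback [ 0.538 -0.091  0.102]
wallRfront [ 0.384 -0.306  0.102]
wallRback [ 0.539 -0.32   0.102]
handleL [ 0.336 -0.133  0.092]
handleR [ 0.33  -0.248  0.092]
```

Emit:
apply_moves(
  moves=[
    {"z": -4,"wz": -7},
    {"z": -4,"wz": -7},
    {"z": -4,"wz": -7},
    {"z": -4,"wz": -7},
    {"z": 0,"wz": -7},
    {"wz": -7},
    {"wz": -7},
    {"wz": -7},
    {"wz": -3.9},
    {},
  ],
  newtons=25,
)

```text
schema error: expected keys x, y, z, wx, wy, wz, hand
```

Emit:
apply_moves(
  moves=[
    {"x": 0,"y": 0,"z": -4,"wx": 0,"wy": 0,"wz": -7,"hand": -1},
    {"x": 0,"y": 0,"z": -4,"wx": 0,"wy": 0,"wz": -7,"hand": -1},
    {"x": 0,"y": 0,"z": -4,"wx": 0,"wy": 0,"wz": -7,"hand": -1},
    {"x": 0,"y": 0,"z": -4,"wx": 0,"wy": 0,"wz": -7,"hand": -1},
    {"x": 0,"y": 0,"z": 0,"wx": 0,"wy": 0,"wz": -7,"hand": -1},
    {"x": 0,"y": 0,"z": 0,"wx": 0,"wy": 0,"wz": -7,"hand": -1},
    {"x": 0,"y": 0,"z": 0,"wx": 0,"wy": 0,"wz": -7,"hand": -1},
    {"x": 0,"y": 0,"z": 0,"wx": 0,"wy": 0,"wz": -7,"hand": -1},
    {"x": 0,"y": 0,"z": 0,"wx": 0,"wy": 0,"wz": -3.9,"hand": -1},
    {"x": 0,"y": 0,"z": 0,"wx": 0,"wy": 0,"wz": 0,"hand": -1},
  ],
  newtons=25,
)

```text
time: 2.28
ee_pos: [0.2552, -0.5153, 0.23]
tool_rot: [0.0, 0.73, 0.684, -0.0]
force: [-1.0, 0.6, -0.3]
finger_gap: 1.0
gripper_force: 0.0
```

```bash
python3 - <<'E'
from h import *
go(.5862,.098,.2,np.radians(-3.8))
E
```

```text
wz 0.10  x 633.9 y 289.7 z 30.0 | tilt 0.01 deg j6 -1.07
```

Emit:
apply_moves(
  moves=[
    {"x": 32,"y": 14.5,"z": 0,"wx": 0,"wy": 0,"wz": 0,"hand": -1},
    {"x": 32,"y": 14.5,"z": 0,"wx": 0,"wy": 0,"wz": 0,"hand": -1},
    {"x": 32,"y": 14.5,"z": 0,"wx": 0,"wy": 0,"wz": 0,"hand": -1},
    {"x": 32,"y": 14.5,"z": 0,"wx": 0,"wy": 0,"wz": 0,"hand": -1},
    {"x": 32,"y": 14.5,"z": 0,"wx": 0,"wy": 0,"wz": 0,"hand": -1},
    {"x": 32,"y": 14.5,"z": 0,"wx": 0,"wy": 0,"wz": 0,"hand": -1},
    {"x": 32,"y": 14.5,"z": 0,"wx": 0,"wy": 0,"wz": 0,"hand": -1},
    {"x": 32,"y": 14.5,"z": 0,"wx": 0,"wy": 0,"wz": 0,"hand": -1},
    {"x": 32,"y": 14.5,"z": 0,"wx": 0,"wy": 0,"wz": 0,"hand": -1},
    {"x": 32,"y": 14.5,"z": 0,"wx": 0,"wy": 0,"wz": 0,"hand": -1},
  ],
)

```text
time: 3.12
ee_pos: [0.4214, -0.2039, 0.2302]
tool_rot: [0.0, 0.731, 0.683, 0.0]
force: [1.0, -0.2, 0.5]
finger_gap: 1.0
gripper_force: 0.0
```

Emit:
apply_moves(
  moves=[
    {"x": 32,"y": 14.5,"z": 3,"wx": 0,"wy": 0,"wz": 0,"hand": -1},
    {"x": 32,"y": 14.5,"z": 3,"wx": 0,"wy": 0,"wz": 0,"hand": -1},
    {"x": 32,"y": 14.5,"z": 3,"wx": 0,"wy": 0,"wz": 0,"hand": -1},
    {"x": 32,"y": 14.5,"z": 3,"wx": 0,"wy": 0,"wz": 0,"hand": -1},
    {"x": 32,"y": 14.5,"z": 3,"wx": 0,"wy": 0,"wz": 0,"hand": -1},
    {"x": 32,"y": 14.5,"z": 3,"wx": 0,"wy": 0,"wz": 0,"hand": -1},
    {"x": 32,"y": 14.5,"z": 3,"wx": 0,"wy": 0,"wz": 0,"hand": -1},
    {"x": 32,"y": 14.5,"z": 3,"wx": 0,"wy": 0,"wz": 0,"hand": -1},
    {"x": 32,"y": 14.5,"z": 3,"wx": 0,"wy": 0,"wz": 0,"hand": -1},
    {"x": 0,"y": 0,"z": 0,"wx": 0,"wy": 0,"wz": 0,"hand": -1},
    {"x": 0,"y": 0,"z": 0,"wx": 0,"wy": 0,"wz": 0,"hand": -1},
  ],
)

```text
time: 4.03
ee_pos: [0.5701, 0.0747, 0.2023]
tool_rot: [-0.0, 0.729, 0.684, -0.001]
force: [-0.3, -0.2, -0.2]
finger_gap: 1.0
gripper_force: 0.0
```

```bash
python3 - <<'E'
from h import *
go(.5862,.098,.06,np.radians(-3.8))
E
```

```text
wz 0.13  x 24.4 y 14.5 z 142.3 | tilt 0.07 deg j6 0.17
```

Emit:
apply_moves(
  moves=[
    {"x": 24.4,"y": 14.5,"z": 0,"wx": 0,"wy": 0,"wz": 0.1,"hand": -1},
    {"x": 0,"y": 0,"z": 30,"wx": 0,"wy": 0,"wz": 0,"hand": -1},
    {"x": 0,"y": 0,"z": 30,"wx": 0,"wy": 0,"wz": 0,"hand": -1},
    {"x": 0,"y": 0,"z": 30,"wx": 0,"wy": 0,"wz": 0,"hand": -1},
    {"x": 0,"y": 0,"z": 30,"wx": 0,"wy": 0,"wz": 0,"hand": -1},
    {"x": 0,"y": 0,"z": 22,"wx": 0,"wy": 0,"wz": 0,"hand": -1},
    {"x": 0,"y": 0,"z": 0,"wx": 0,"wy": 0,"wz": 0,"hand": -1},
    {"x": 0,"y": 0,"z": 0,"wx": 0,"wy": 0,"wz": 0,"hand": 1},
    {"x": 0,"y": 0,"z": 0,"wx": 0,"wy": 0,"wz": 0,"hand": 1},
    {"x": 0,"y": 0,"z": 0,"wx": 0,"wy": 0,"wz": 0,"hand": 1},
    {"x": 0,"y": 0,"z": 0,"wx": 0,"wy": 0,"wz": 0,"hand": 1},
    {"x": 0,"y": 0,"z": 0,"wx": 0,"wy": 0,"wz": 0,"hand": 1},
  ],
)

```text
time: 5.03
ee_pos: [0.5867, 0.0968, 0.0624]
tool_rot: [0.001, 0.731, 0.683, 0.001]
force: [-0.4, 0.3, 0.5]
finger_gap: 0.665
gripper_force: 0.0
```

Emit:
apply_moves(
  moves=[
    {"x": 0,"y": 0,"z": 0,"wx": 0,"wy": 0,"wz": 0,"hand": 1},
    {"x": 0,"y": 0,"z": 0,"wx": 0,"wy": 0,"wz": 0,"hand": 1},
  ],
)

```text
time: 5.2
ee_pos: [0.5863, 0.0968, 0.0615]
tool_rot: [0.0, 0.73, 0.683, 0.0]
force: [2.7, 0.2, 1.5]
finger_gap: 0.522
gripper_force: 1.6
```

Emit:
apply_moves(
  moves=[
    {"x": 0,"y": 0,"z": 0,"wx": 0,"wy": 0,"wz": 0,"hand": 1},
    {"x": 0,"y": 0,"z": 0,"wx": 0,"wy": 0,"wz": 0,"hand": 1},
    {"x": 0,"y": 0,"z": 0,"wx": 0,"wy": 0,"wz": 0,"hand": 1},
    {"x": 0,"y": 0,"z": 0,"wx": 0,"wy": 0,"wz": 0,"hand": 1},
  ],
)

```text
time: 5.53
ee_pos: [0.5869, 0.0968, 0.0615]
tool_rot: [0.001, 0.73, 0.683, 0.001]
force: [2.1, -0.2, 3.4]
finger_gap: 0.48
gripper_force: 25.0
```

Emit:
apply_moves(
  moves=[
    {"x": 0,"y": 0,"z": -12,"wx": 0,"wy": 0,"wz": 0,"hand": 1},
    {"x": 0,"y": 0,"z": -25,"wx": 0,"wy": 0,"wz": 0,"hand": 1},
    {"x": 0,"y": 0,"z": -30,"wx": 0,"wy": 0,"wz": 0,"hand": 1},
    {"x": 0,"y": 0,"z": -30,"wx": 0,"wy": 0,"wz": 0,"hand": 1},
    {"x": 0,"y": 0,"z": -30,"wx": 0,"wy": 0,"wz": 0,"hand": 1},
    {"x": 0,"y": 0,"z": -20,"wx": 0,"wy": 0,"wz": 0,"hand": 1},
    {"x": 0,"y": 0,"z": 0,"wx": 0,"wy": 0,"wz": 0,"hand": 1},
  ],
)

```text
time: 6.12
ee_pos: [0.5874, 0.0971, 0.2116]
tool_rot: [0.002, 0.73, 0.683, 0.003]
force: [0.2, 0.3, -2.3]
finger_gap: 0.484
gripper_force: 25.0
```

```bash
python3 - <<'E'
from h import *
go(.452,-.150,.2,np.radians(-3.8));print(telemetry.read_state()["force"])
E
```

```text
wz -0.05  x -255.5 y -118.7 z 11.6 | tilt 0.36 deg j6 0.21
[ 0.24891501  0.27912795 -2.29511467]
```

Emit:
apply_moves(
  moves=[
    {"x": -25.5,"y": -11.9,"z": 0,"wx": 0,"wy": 0,"wz": 0,"hand": 1},
    {"x": -25.5,"y": -11.9,"z": 0,"wx": 0,"wy": 0,"wz": 0,"hand": 1},
    {"x": -25.5,"y": -11.9,"z": 0,"wx": 0,"wy": 0,"wz": 0,"hand": 1},
    {"x": -25.5,"y": -11.9,"z": 0,"wx": 0,"wy": 0,"wz": 0,"hand": 1},
    {"x": -25.5,"y": -11.9,"z": 0,"wx": 0,"wy": 0,"wz": 0,"hand": 1},
    {"x": -25.5,"y": -11.9,"z": 0,"wx": 0,"wy": 0,"wz": 0,"hand": 1},
    {"x": -25.5,"y": -11.9,"z": 0,"wx": 0,"wy": 0,"wz": 0,"hand": 1},
    {"x": -25.5,"y": -11.9,"z": 0,"wx": 0,"wy": 0,"wz": 0,"hand": 1},
    {"x": -25.5,"y": -11.9,"z": 0,"wx": 0,"wy": 0,"wz": 0,"hand": 1},
    {"x": -25.5,"y": -11.9,"z": 0,"wx": 0,"wy": 0,"wz": 0,"hand": 1},
    {"x": 0,"y": 0,"z": 0,"wx": 0,"wy": 0,"wz": 0,"hand": 1},
    {"x": 0,"y": 0,"z": 0,"wx": 0,"wy": 0,"wz": 0,"hand": 1},
  ],
)

```text
time: 7.12
ee_pos: [0.4481, -0.1499, 0.2058]
tool_rot: [-0.002, 0.731, 0.682, -0.001]
force: [0.2, 0.1, -3.1]
finger_gap: 0.481
gripper_force: 25.0
```

```bash
python3 - <<'E'
from h import *
go(.452,-.150,.067,np.radians(-3.8))
V=[grab_frame("top"),grab_frame("side")]
cv2.imwrite("pics/d1.png",cv2.resize(np.hstack([V[0]["pixels"][160:260,250:350],V[1]["pixels"][100:200,240:340]])[:,:,::-1],None,fx=4,fy=4,interpolation=cv2.INTER_CUBIC))
E
```

```text
wz -0.22  x 0.1 y 3.9 z 138.8 | tilt 0.28 deg j6 -0.28
```

View pics/d1.png

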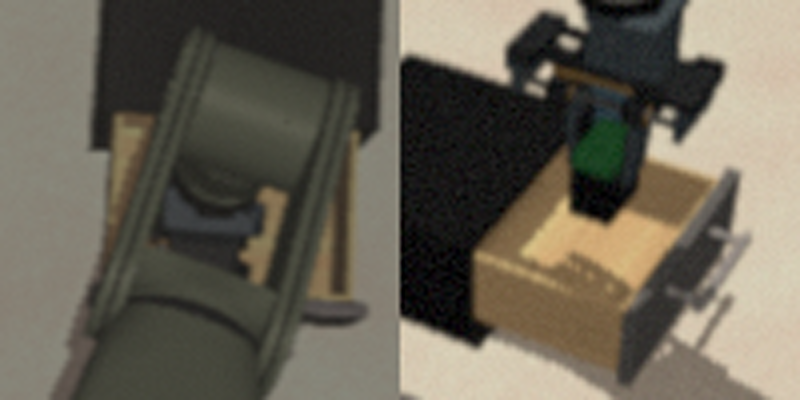

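The side view shows the green pack held upright over the open drawer, clear of the walls.

Emit:
apply_moves(
  moves=[
    {"x": 0,"y": 4,"z": 25,"wx": 0,"wy": 0,"wz": 0,"hand": 1},
    {"x": 0,"y": 0,"z": 30,"wx": 0,"wy": 0,"wz": 0,"hand": 1},
    {"x": 0,"y": 0,"z": 30,"wx": 0,"wy": 0,"wz": 0,"hand": 1},
    {"x": 0,"y": 0,"z": 25,"wx": 0,"wy": 0,"wz": 0,"hand": 1},
    {"x": 0,"y": 0,"z": 15,"wx": 0,"wy": 0,"wz": 0,"hand": 1},
    {"x": 0,"y": 0,"z": 0,"wx": 0,"wy": 0,"wz": 0,"hand": 1},
    {"x": 0,"y": 0,"z": 0,"wx": 0,"wy": 0,"wz": 0,"hand": 1},
    {"x": 0,"y": 0,"z": 0,"wx": 0,"wy": 0,"wz": 0,"hand": 1},
    {"x": 0,"y": 0,"z": 0,"wx": 0,"wy": 0,"wz": 0,"hand": 1},
  ],
)

```text
time: 7.97
ee_pos: [0.4554, -0.15, 0.0842]
tool_rot: [0.001, 0.73, 0.683, 0.001]
force: [0.1, -0.9, -2.7]
finger_gap: 0.482
gripper_force: 25.0
```

Emit:
apply_moves(
  moves=[
    {"x": 0,"y": 0,"z": 6,"wx": 0,"wy": 0,"wz": 0,"hand": 1},
    {"x": 0,"y": 0,"z": 5,"wx": 0,"wy": 0,"wz": 0,"hand": 1},
    {"x": 0,"y": 0,"z": 3,"wx": 0,"wy": 0,"wz": 0,"hand": 1},
    {"x": 0,"y": 0,"z": 0,"wx": 0,"wy": 0,"wz": 0,"hand": 1},
    {"x": 0,"y": 0,"z": 0,"wx": 0,"wy": 0,"wz": 0,"hand": 1},
    {"x": 0,"y": 0,"z": 0,"wx": 0,"wy": 0,"wz": 0,"hand": 1},
    {"x": 0,"y": 0,"z": 0,"wx": 0,"wy": 0,"wz": 0,"hand": 1},
  ],
)

```text
time: 8.55
ee_pos: [0.4543, -0.15, 0.0691]
tool_rot: [0.0, 0.731, 0.683, 0.0]
force: [0.6, 0.6, -3.6]
finger_gap: 0.484
gripper_force: 25.0
```

Emit:
apply_moves(
  moves=[
    {"x": 0,"y": 0,"z": 2,"wx": 0,"wy": 0,"wz": 0,"hand": 1},
    {"x": 0,"y": 0,"z": 1.5,"wx": 0,"wy": 0,"wz": 0,"hand": 1},
    {"x": 0,"y": 0,"z": 0,"wx": 0,"wy": 0,"wz": 0,"hand": 1},
    {"x": 0,"y": 0,"z": 0,"wx": 0,"wy": 0,"wz": 0,"hand": 1},
    {"x": 0,"y": 0,"z": 0,"wx": 0,"wy": 0,"wz": 0,"hand": 1},
  ],
)

```text
time: 8.97
ee_pos: [0.4543, -0.15, 0.0656]
tool_rot: [0.0, 0.731, 0.683, 0.0]
force: [0.2, -0.4, -1.1]
finger_gap: 0.48
gripper_force: 25.0
```

Emit:
apply_moves(
  moves=[
    {"x": 0,"y": 0,"z": 0.5,"wx": 0,"wy": 0,"wz": 0,"hand": 1},
    {"x": 0,"y": 0,"z": 0,"wx": 0,"wy": 0,"wz": 0,"hand": -0.36},
    {"x": 0,"y": 0,"z": 0,"wx": 0,"wy": 0,"wz": 0,"hand": -0.36},
    {"x": 0,"y": 0,"z": 0,"wx": 0,"wy": 0,"wz": 0,"hand": -0.36},
    {"x": 0,"y": 0,"z": 0,"wx": 0,"wy": 0,"wz": 0,"hand": -0.36},
    {"x": 0,"y": 0,"z": -10,"wx": 0,"wy": 0,"wz": 0,"hand": -0.36},
    {"x": 0,"y": 0,"z": -30,"wx": 0,"wy": 0,"wz": 0,"hand": -0.36},
    {"x": 0,"y": 0,"z": -30,"wx": 0,"wy": 0,"wz": 0,"hand": -0.36},
    {"x": 0,"y": 0,"z": -30,"wx": 0,"wy": 0,"wz": 0,"hand": -0.36},
    {"x": 0,"y": 0,"z": -30,"wx": 0,"wy": 0,"wz": 0,"hand": -1},
    {"x": 0,"y": 0,"z": 0,"wx": 0,"wy": 0,"wz": 0,"hand": -1},
  ],
)

```text
time: 9.88
ee_pos: [0.4575, -0.1511, 0.2007]
tool_rot: [0.005, 0.73, 0.683, 0.003]
force: [1.0, -0.7, -0.2]
finger_gap: 0.792
gripper_force: 0.0
```

```bash
python3 - <<'E'
from h import *
go(.597,.2525,.2,np.radians(-3.8))
E
```

```text
wz -0.05  x 412.0 y 112.5 z 0.7 | tilt 0.69 deg j6 -0.28
```

Emit:
apply_moves(
  moves=[
    {"x": 37.5,"y": 10.2,"z": 0,"wx": 0,"wy": 0,"wz": 0,"hand": -1},
    {"x": 37.5,"y": 10.2,"z": 0,"wx": 0,"wy": 0,"wz": 0,"hand": -1},
    {"x": 37.5,"y": 10.2,"z": 0,"wx": 0,"wy": 0,"wz": 0,"hand": -1},
    {"x": 37.5,"y": 10.2,"z": 0,"wx": 0,"wy": 0,"wz": 0,"hand": -1},
    {"x": 37.5,"y": 10.2,"z": 0,"wx": 0,"wy": 0,"wz": 0,"hand": -1},
    {"x": 37.5,"y": 10.2,"z": 0,"wx": 0,"wy": 0,"wz": 0,"hand": -1},
    {"x": 37.5,"y": 10.2,"z": 0,"wx": 0,"wy": 0,"wz": 0,"hand": -1},
    {"x": 37.5,"y": 10.2,"z": 0,"wx": 0,"wy": 0,"wz": 0,"hand": -1},
    {"x": 37.5,"y": 10.2,"z": 0,"wx": 0,"wy": 0,"wz": 0,"hand": -1},
    {"x": 37.5,"y": 10.2,"z": 0,"wx": 0,"wy": 0,"wz": 0,"hand": -1},
    {"x": 37,"y": 10.2,"z": 0,"wx": 0,"wy": 0,"wz": 0,"hand": -1},
    {"x": 0,"y": 0,"z": 0,"wx": 0,"wy": 0,"wz": 0,"hand": -1},
  ],
)

```text
time: 10.88
ee_pos: [0.5951, 0.2601, 0.1931]
tool_rot: [-0.001, 0.729, 0.685, 0.001]
force: [-0.5, -0.2, 0.1]
finger_gap: 1.003
gripper_force: 0.0
```

Emit:
apply_moves(
  moves=[
    {"x": 0,"y": 0,"z": 20,"wx": 0,"wy": 0,"wz": 0,"hand": -1},
    {"x": 0,"y": 0,"z": 20,"wx": 0,"wy": 0,"wz": 0,"hand": -1},
    {"x": 0,"y": 0,"z": 20,"wx": 0,"wy": 0,"wz": 0,"hand": -1},
    {"x": 0,"y": 0,"z": 0,"wx": 0,"wy": 0,"wz": 0,"hand": -1},
  ],
)

```text
time: 11.22
ee_pos: [0.5907, 0.2521, 0.1298]
tool_rot: [-0.002, 0.73, 0.683, -0.005]
force: [-0.8, 0.2, -0.8]
finger_gap: 0.999
gripper_force: 0.0
```

```bash
python3 - <<'E'
from h import *
go(.597,.2525,.06,np.radians(-3.8))
f=grab_frame("side")
for c,a in blobs(f,"green"):print(c,a,ray(f,c,.088))
cv2.imwrite("pics/e1.png",cv2.resize(f["pixels"][100:330,150:350,::-1],None,fx=2.6,fy=2.6,interpolation=cv2.INTER_CUBIC))
E
```

```text
wz -0.05  x 0.8 y 6.3 z 69.8 | tilt 0.57 deg j6 0.45
[288.04477612 165.45522388] 134 [ 0.45291905 -0.14900906  0.088     ]
[201.19069767 226.15348837] 215 [0.59681941 0.25657298 0.088     ]
```

View pics/e1.png

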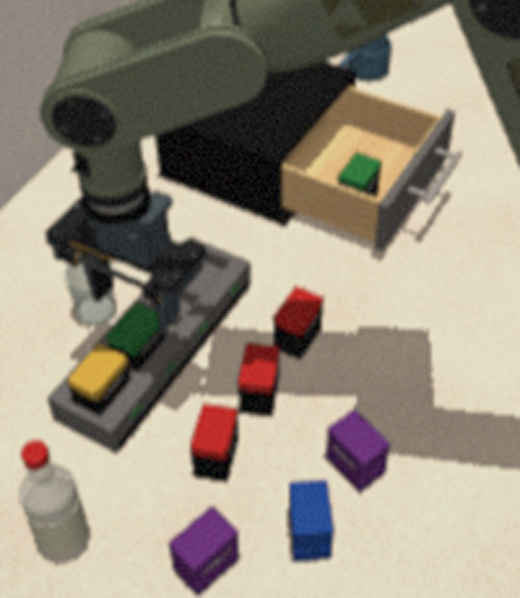

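The first green stands in the drawer at about (360,170), and the gripper is over the second green at (135,330). All objects are still upright.

Emit:
apply_moves(
  moves=[
    {"x": 0,"y": 3,"z": 25,"wx": 0,"wy": 0,"wz": 0,"hand": -1},
    {"x": 0,"y": 0,"z": 25,"wx": 0,"wy": 0,"wz": 0,"hand": -1},
    {"x": 0,"y": 0,"z": 18,"wx": 0,"wy": 0,"wz": 0,"hand": -1},
    {"x": 0,"y": 0,"z": 0,"wx": 0,"wy": 0,"wz": 0,"hand": -1},
    {"x": 0,"y": 0,"z": 0,"wx": 0,"wy": 0,"wz": 0,"hand": -1},
    {"x": 0,"y": 0,"z": 0,"wx": 0,"wy": 0,"wz": 0,"hand": -1},
    {"x": 0,"y": 0,"z": 0,"wx": 0,"wy": 0,"wz": 0,"hand": -1},
  ],
)

```text
time: 11.85
ee_pos: [0.5981, 0.2538, 0.0692]
tool_rot: [0.001, 0.731, 0.683, 0.002]
force: [0.9, -0.3, 0.1]
finger_gap: 1.0
gripper_force: 0.0
```

Emit:
apply_moves(
  moves=[
    {"x": 0,"y": 0,"z": 0,"wx": 0,"wy": 0,"wz": 0,"hand": 1},
    {"x": 0,"y": 0,"z": 0,"wx": 0,"wy": 0,"wz": 0,"hand": 1},
    {"x": 0,"y": 0,"z": 0,"wx": 0,"wy": 0,"wz": 0,"hand": 1},
    {"x": 0,"y": 0,"z": 0,"wx": 0,"wy": 0,"wz": 0,"hand": 1},
    {"x": 0,"y": 0,"z": 0,"wx": 0,"wy": 0,"wz": 0,"hand": 1},
    {"x": 0,"y": 0,"z": 0,"wx": 0,"wy": 0,"wz": 0,"hand": 1},
    {"x": 0,"y": 0,"z": 0,"wx": 0,"wy": 0,"wz": 0,"hand": 1},
    {"x": 0,"y": 0,"z": 0,"wx": 0,"wy": 0,"wz": 0,"hand": 1},
    {"x": 0,"y": 0,"z": 0,"wx": 0,"wy": 0,"wz": 0,"hand": 1},
    {"x": 0,"y": 0,"z": 0,"wx": 0,"wy": 0,"wz": 0,"hand": 1},
  ],
)

```text
time: 12.68
ee_pos: [0.5974, 0.2535, 0.0672]
tool_rot: [0.0, 0.73, 0.683, 0.001]
force: [1.5, -0.2, 0.9]
finger_gap: 0.48
gripper_force: 24.9
```

Emit:
apply_moves(
  moves=[
    {"x": 0,"y": 0,"z": -10,"wx": 0,"wy": 0,"wz": 0,"hand": 1},
    {"x": 0,"y": 0,"z": -20,"wx": 0,"wy": 0,"wz": 0,"hand": 1},
    {"x": 0,"y": 0,"z": -30,"wx": 0,"wy": 0,"wz": 0,"hand": 1},
    {"x": 0,"y": 0,"z": -30,"wx": 0,"wy": 0,"wz": 0,"hand": 1},
    {"x": 0,"y": 0,"z": -30,"wx": 0,"wy": 0,"wz": 0,"hand": 1},
    {"x": 0,"y": 0,"z": -20,"wx": 0,"wy": 0,"wz": 0,"hand": 1},
    {"x": 0,"y": 0,"z": 0,"wx": 0,"wy": 0,"wz": 0,"hand": 1},
    {"x": 0,"y": 0,"z": 0,"wx": 0,"wy": 0,"wz": 0,"hand": 1},
  ],
)

```text
time: 13.35
ee_pos: [0.5962, 0.2533, 0.2072]
tool_rot: [-0.0, 0.73, 0.683, -0.0]
force: [-1.1, 0.3, -3.4]
finger_gap: 0.482
gripper_force: 24.9
```

```bash
python3 - <<'E'
from h import *
go(.449,-.252,.21,np.radians(-3.8))
V=[grab_frame("top"),grab_frame("side")]
for c,a in blobs(V[1],"red"):
    w=ray(V[1],c,.064);print(a,w)
cv2.imwrite("pics/f1.png",cv2.resize(np.hstack([V[0]["pixels"][160:260,150:250],V[1]["pixels"][180:280,200:300]])[:,:,::-1],None,fx=4,fy=4,interpolation=cv2.INTER_CUBIC))
E
```

```text
wz -0.05  x -514.0 y -113.4 z -2.8 | tilt 0.01 deg j6 0.45
574 [-0.26914704 -1.10121099  0.064     ]
135 [ 0.47881016 -0.2202423   0.064     ]
81 [ 0.41522237 -0.20093331  0.064     ]
228 [-0.2709439  -0.40826862  0.064     ]
239 [0.42994425 0.11950769 0.064     ]
270 [0.43500271 0.22785243 0.064     ]
205 [0.61740404 0.31707881 0.064     ]
318 [0.44180069 0.33285937 0.064     ]
105 [0.61445385 0.44988677 0.064     ]
```

View pics/f1.png

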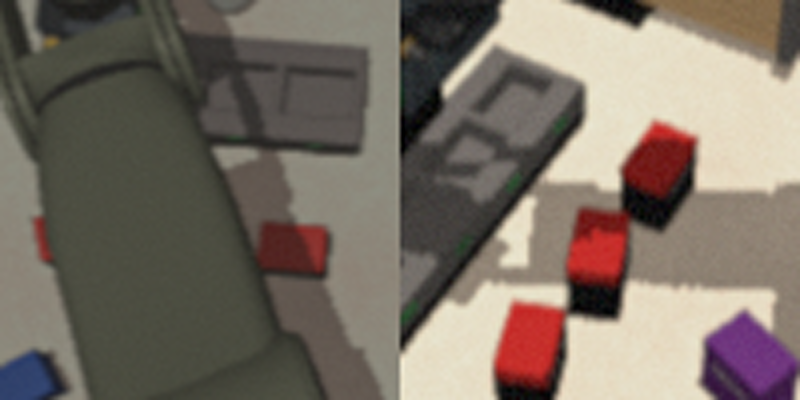

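Reds are unchanged: right one at (293,248) in the top crop, upright in the side crop. Two bays are now empty.

Emit:
apply_moves(
  moves=[
    {"x": -36.7,"y": -8.1,"z": 0,"wx": 0,"wy": 0,"wz": 0,"hand": 1},
    {"x": -36.7,"y": -8.1,"z": 0,"wx": 0,"wy": 0,"wz": 0,"hand": 1},
    {"x": -36.7,"y": -8.1,"z": 0,"wx": 0,"wy": 0,"wz": 0,"hand": 1},
    {"x": -36.7,"y": -8.1,"z": 0,"wx": 0,"wy": 0,"wz": 0,"hand": 1},
    {"x": -36.7,"y": -8.1,"z": 0,"wx": 0,"wy": 0,"wz": 0,"hand": 1},
    {"x": -36.7,"y": -8.1,"z": 0,"wx": 0,"wy": 0,"wz": 0,"hand": 1},
    {"x": -36.7,"y": -8.1,"z": 0,"wx": 0,"wy": 0,"wz": 0,"hand": 1},
    {"x": -36.7,"y": -8.1,"z": 0,"wx": 0,"wy": 0,"wz": 0,"hand": 1},
    {"x": -36.7,"y": -8.1,"z": 0,"wx": 0,"wy": 0,"wz": 0,"hand": 1},
    {"x": -36.7,"y": -8.1,"z": 0,"wx": 0,"wy": 0,"wz": 0,"hand": 1},
    {"x": -36.7,"y": -8.1,"z": 0,"wx": 0,"wy": 0,"wz": 0,"hand": 1},
    {"x": -36.7,"y": -8.1,"z": 0,"wx": 0,"wy": 0,"wz": 0,"hand": 1},
  ],
)

```text
time: 14.45
ee_pos: [0.4679, -0.1804, 0.2048]
tool_rot: [-0.002, 0.73, 0.683, -0.001]
force: [0.4, 0.2, -4.0]
finger_gap: 0.481
gripper_force: 25.0
```

Emit:
apply_moves(
  moves=[
    {"x": -36.7,"y": -8.1,"z": 0,"wx": 0,"wy": 0,"wz": 0,"hand": 1},
    {"x": -36.7,"y": -8.1,"z": 0,"wx": 0,"wy": 0,"wz": 0,"hand": 1},
    {"x": 0,"y": 0,"z": 0,"wx": 0,"wy": 0,"wz": 0,"hand": 1},
    {"x": 0,"y": 0,"z": 0,"wx": 0,"wy": 0,"wz": 0,"hand": 1},
    {"x": 0,"y": 0,"z": 0,"wx": 0,"wy": 0,"wz": 0,"hand": 1},
  ],
)

```text
time: 14.87
ee_pos: [0.4481, -0.2509, 0.2052]
tool_rot: [-0.002, 0.731, 0.683, -0.0]
force: [-0.2, 0.3, -3.3]
finger_gap: 0.481
gripper_force: 25.0
```

```bash
python3 - <<'E'
from h import *
go(.449,-.252,.072,np.radians(-3.8))
E
```

```text
wz -0.11  x -1.1 y 1.0 z 133.2 | tilt 0.24 deg j6 -0.47
```

Emit:
apply_moves(
  moves=[
    {"x": 0,"y": 0,"z": 30,"wx": 0,"wy": 0,"wz": 0,"hand": 1},
    {"x": 0,"y": 0,"z": 30,"wx": 0,"wy": 0,"wz": 0,"hand": 1},
    {"x": 0,"y": 0,"z": 30,"wx": 0,"wy": 0,"wz": 0,"hand": 1},
    {"x": 0,"y": 0,"z": 25,"wx": 0,"wy": 0,"wz": 0,"hand": 1},
    {"x": 0,"y": 0,"z": 10,"wx": 0,"wy": 0,"wz": 0,"hand": 1},
    {"x": 0,"y": 0,"z": 5,"wx": 0,"wy": 0,"wz": 0,"hand": 1},
    {"x": 0,"y": 0,"z": 2,"wx": 0,"wy": 0,"wz": 0,"hand": 1},
    {"x": 0,"y": 0,"z": 0,"wx": 0,"wy": 0,"wz": 0,"hand": 1},
    {"x": 0,"y": 0,"z": 0,"wx": 0,"wy": 0,"wz": 0,"hand": 1},
    {"x": 0,"y": 0,"z": 0,"wx": 0,"wy": 0,"wz": 0,"hand": 1},
    {"x": 0,"y": 0,"z": 0,"wx": 0,"wy": 0,"wz": 0,"hand": 1},
  ],
)

```text
time: 15.78
ee_pos: [0.4497, -0.252, 0.076]
tool_rot: [0.001, 0.731, 0.683, 0.0]
force: [-0.0, 0.4, -2.0]
finger_gap: 0.483
gripper_force: 25.0
```

Emit:
apply_moves(
  moves=[
    {"x": 0,"y": 0,"z": 0,"wx": 0,"wy": 0,"wz": 0,"hand": 1},
    {"x": 0,"y": 0,"z": 0,"wx": 0,"wy": 0,"wz": 0,"hand": 1},
  ],
)

```text
time: 15.95
ee_pos: [0.4492, -0.2518, 0.0754]
tool_rot: [0.0, 0.731, 0.683, 0.0]
force: [0.1, -0.6, -2.4]
finger_gap: 0.483
gripper_force: 25.0
```

Emit:
apply_moves(
  moves=[
    {"x": 0,"y": 0,"z": 2,"wx": 0,"wy": 0,"wz": 0,"hand": 1},
    {"x": 0,"y": 0,"z": 1.5,"wx": 0,"wy": 0,"wz": 0,"hand": 1},
    {"x": 0,"y": 0,"z": 0.8,"wx": 0,"wy": 0,"wz": 0,"hand": 1},
    {"x": 0,"y": 0,"z": 0,"wx": 0,"wy": 0,"wz": 0,"hand": 1},
    {"x": 0,"y": 0,"z": 0,"wx": 0,"wy": 0,"wz": 0,"hand": 1},
    {"x": 0,"y": 0,"z": 0,"wx": 0,"wy": 0,"wz": 0,"hand": 1},
  ],
)

```text
time: 16.45
ee_pos: [0.4492, -0.2516, 0.071]
tool_rot: [0.0, 0.73, 0.683, 0.0]
force: [-0.1, 1.2, 2.8]
finger_gap: 0.477
gripper_force: 25.0
```

Emit:
apply_moves(
  moves=[
    {"x": 0,"y": 0,"z": 0,"wx": 0,"wy": 0,"wz": 0,"hand": -0.36},
    {"x": 0,"y": 0,"z": 0,"wx": 0,"wy": 0,"wz": 0,"hand": -0.36},
    {"x": 0,"y": 0,"z": 0,"wx": 0,"wy": 0,"wz": 0,"hand": -0.36},
    {"x": 0,"y": 0,"z": 0,"wx": 0,"wy": 0,"wz": 0,"hand": -0.36},
    {"x": 0,"y": 0,"z": -10,"wx": 0,"wy": 0,"wz": 0,"hand": -0.36},
    {"x": 0,"y": 0,"z": -30,"wx": 0,"wy": 0,"wz": 0,"hand": -0.36},
    {"x": 0,"y": 0,"z": -30,"wx": 0,"wy": 0,"wz": 0,"hand": -0.36},
    {"x": 0,"y": 0,"z": -30,"wx": 0,"wy": 0,"wz": 0,"hand": -0.36},
    {"x": 0,"y": 0,"z": -30,"wx": 0,"wy": 0,"wz": 0,"hand": -0.36},
    {"x": 0,"y": 0,"z": 0,"wx": 0,"wy": 0,"wz": 0,"hand": 1},
  ],
)

```text
time: 17.28
ee_pos: [0.4522, -0.2535, 0.2076]
tool_rot: [0.006, 0.73, 0.683, 0.002]
force: [0.8, -1.4, 0.5]
finger_gap: 0.637
gripper_force: 0.0
```

```bash
python3 - <<'E'
from h import *
go(.30,-.19,.2,np.radians(-3.8))
f=grab_frame("side")
cv2.imwrite("pics/g1.png",cv2.resize(f["pixels"][100:250,230:380,::-1],None,fx=3.5,fy=3.5,interpolation=cv2.INTER_CUBIC))
E
```

```text
wz -0.05  x 53.2 y -156.1 z 7.6 | tilt 0.75 deg j6 -0.47
```

View pics/g1.png

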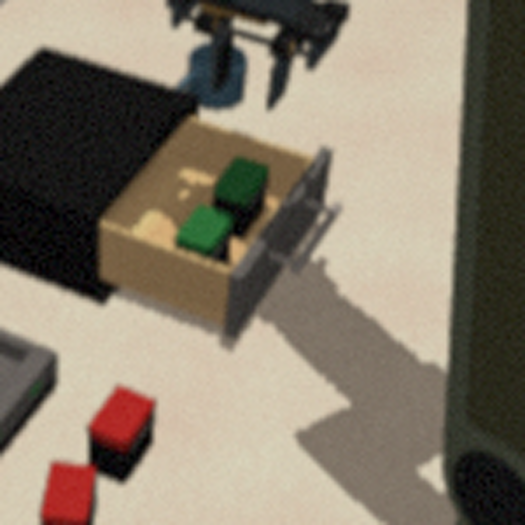

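Both greens stand upright in the drawer at (205,230) and (240,185), clear of the walls. Next I shut the drawer with closed fingers.

Emit:
apply_moves(
  moves=[
    {"x": 10.6,"y": -33,"z": 0,"wx": 0,"wy": 0,"wz": 0,"hand": 1},
    {"x": 10.6,"y": -33,"z": 0,"wx": 0,"wy": 0,"wz": 0,"hand": 1},
    {"x": 10.6,"y": -33,"z": 0,"wx": 0,"wy": 0,"wz": 0,"hand": 1},
    {"x": 10.6,"y": -33,"z": 0,"wx": 0,"wy": 0,"wz": 0,"hand": 1},
    {"x": 10.6,"y": -32,"z": 0,"wx": 0,"wy": 0,"wz": 0,"hand": 1},
    {"x": 0,"y": 0,"z": 0,"wx": 0,"wy": 0,"wz": 0,"hand": 1},
    {"x": 0,"y": 0,"z": 0,"wx": 0,"wy": 0,"wz": 0,"hand": 1},
    {"x": 0,"y": 0,"z": 0,"wx": 0,"wy": 0,"wz": 0,"hand": 1},
    {"x": 0,"y": 0,"z": 0,"wx": 0,"wy": 0,"wz": 0,"hand": 1},
    {"x": 0,"y": 0,"z": 0,"wx": 0,"wy": 0,"wz": 0,"hand": 1},
  ],
)

```text
time: 18.17
ee_pos: [0.2899, -0.1882, 0.2005]
tool_rot: [-0.0, 0.73, 0.683, -0.0]
force: [0.1, -0.3, -0.5]
finger_gap: 0.006
gripper_force: 0.0
```

```bash
python3 - <<'E'
from h import *
go(.29,-.19,.066,np.radians(-3.8))
E
```

```text
wz -0.04  x -1.8 y 0.3 z 134.5 | tilt 0.01 deg j6 -0.54
```

Emit:
apply_moves(
  moves=[
    {"x": 0,"y": 0,"z": 30,"wx": 0,"wy": 0,"wz": 0,"hand": 1},
    {"x": 0,"y": 0,"z": 30,"wx": 0,"wy": 0,"wz": 0,"hand": 1},
    {"x": 0,"y": 0,"z": 30,"wx": 0,"wy": 0,"wz": 0,"hand": 1},
    {"x": 0,"y": 0,"z": 30,"wx": 0,"wy": 0,"wz": 0,"hand": 1},
    {"x": 0,"y": 0,"z": 14,"wx": 0,"wy": 0,"wz": 0,"hand": 1},
    {"x": 0,"y": 0,"z": 0,"wx": 0,"wy": 0,"wz": 0,"hand": 1},
    {"x": 0,"y": 0,"z": 0,"wx": 0,"wy": 0,"wz": 0,"hand": 1},
    {"x": 0,"y": 4,"z": 0,"wx": 0,"wy": 0,"wz": 0,"hand": 1},
    {"x": 0,"y": 5,"z": 0,"wx": 0,"wy": 0,"wz": 0,"hand": 1},
    {"x": 0,"y": 5,"z": 0,"wx": 0,"wy": 0,"wz": 0,"hand": 1},
    {"x": 0,"y": 5,"z": 0,"wx": 0,"wy": 0,"wz": 0,"hand": 1},
    {"x": 0,"y": 5,"z": 0,"wx": 0,"wy": 0,"wz": 0,"hand": 1},
  ],
)

```text
time: 19.17
ee_pos: [0.3141, -0.1897, 0.0672]
tool_rot: [0.001, 0.73, 0.683, 0.0]
force: [0.0, -1.0, 0.2]
finger_gap: 0.002
gripper_force: 0.0
```

Emit:
apply_moves(
  moves=[
    {"x": 0,"y": 5,"z": 0,"wx": 0,"wy": 0,"wz": 0,"hand": 1},
    {"x": 0,"y": 6,"z": 0,"wx": 0,"wy": 0,"wz": 0,"hand": 1},
    {"x": 0,"y": 7,"z": 0,"wx": 0,"wy": 0,"wz": 0,"hand": 1},
    {"x": 0,"y": 8,"z": 0,"wx": 0,"wy": 0,"wz": 0,"hand": 1},
    {"x": 0,"y": 8,"z": 0,"wx": 0,"wy": 0,"wz": 0,"hand": 1},
    {"x": 0,"y": 8,"z": 0,"wx": 0,"wy": 0,"wz": 0,"hand": 1},
    {"x": 0,"y": 8,"z": 0,"wx": 0,"wy": 0,"wz": 0,"hand": 1},
    {"x": 0,"y": 8,"z": 0,"wx": 0,"wy": 0,"wz": 0,"hand": 1},
    {"x": 0,"y": 8,"z": 0,"wx": 0,"wy": 0,"wz": 0,"hand": 1},
    {"x": 0,"y": 8,"z": 0,"wx": 0,"wy": 0,"wz": 0,"hand": 1},
    {"x": 0,"y": 8,"z": 0,"wx": 0,"wy": 0,"wz": 0,"hand": 1},
    {"x": 0,"y": 8,"z": 0,"wx": 0,"wy": 0,"wz": 0,"hand": 1},
  ],
)

```text
time: 20.17
ee_pos: [0.4035, -0.1954, 0.0666]
tool_rot: [-0.0, 0.73, 0.683, -0.0]
force: [-1.2, 0.6, 1.5]
finger_gap: 0.0
gripper_force: 0.7
```

Emit:
apply_moves(
  moves=[
    {"x": 0,"y": 8,"z": 0,"wx": 0,"wy": 0,"wz": 0,"hand": 1},
    {"x": 0,"y": 8,"z": 0,"wx": 0,"wy": 0,"wz": 0,"hand": 1},
    {"x": 0,"y": 8,"z": 0,"wx": 0,"wy": 0,"wz": 0,"hand": 1},
    {"x": 0,"y": 7,"z": 0,"wx": 0,"wy": 0,"wz": 0,"hand": 1},
    {"x": 0,"y": 6,"z": 0,"wx": 0,"wy": 0,"wz": 0,"hand": 1},
    {"x": 0,"y": 5,"z": 0,"wx": 0,"wy": 0,"wz": 0,"hand": 1},
    {"x": 0,"y": 4,"z": 0,"wx": 0,"wy": 0,"wz": 0,"hand": 1},
    {"x": 0,"y": 4,"z": 0,"wx": 0,"wy": 0,"wz": 0,"hand": 1},
    {"x": 0,"y": 3,"z": 0,"wx": 0,"wy": 0,"wz": 0,"hand": 1},
    {"x": 0,"y": 3,"z": 0,"wx": 0,"wy": 0,"wz": 0,"hand": 1},
    {"x": 0,"y": 0,"z": 0,"wx": 0,"wy": 0,"wz": 0,"hand": 1},
  ],
)

```text
time: 21.08
ee_pos: [0.4595, -0.1994, 0.0668]
tool_rot: [0.001, 0.73, 0.683, 0.0]
force: [0.1, -0.1, 0.6]
finger_gap: 0.0
gripper_force: 0.0
```

Emit:
apply_moves(
  moves=[
    {"x": 0,"y": 3,"z": 0,"wx": 0,"wy": 0,"wz": 0,"hand": 1},
    {"x": 0,"y": 3,"z": 0,"wx": 0,"wy": 0,"wz": 0,"hand": 1},
    {"x": 0,"y": 3,"z": 0,"wx": 0,"wy": 0,"wz": 0,"hand": 1},
    {"x": 0,"y": 0,"z": 0,"wx": 0,"wy": 0,"wz": 0,"hand": 1},
    {"x": 0,"y": 0,"z": 0,"wx": 0,"wy": 0,"wz": 0,"hand": 1},
  ],
)

```text
time: 21.5
ee_pos: [0.4681, -0.1998, 0.0667]
tool_rot: [0.0, 0.73, 0.683, 0.0]
force: [0.9, 0.5, 0.2]
finger_gap: 0.003
gripper_force: 0.0
```

Emit:
apply_moves(
  moves=[
    {"x": 0,"y": 2,"z": 0,"wx": 0,"wy": 0,"wz": 0,"hand": 1},
    {"x": 0,"y": 2,"z": 0,"wx": 0,"wy": 0,"wz": 0,"hand": 1},
    {"x": 0,"y": 2,"z": 0,"wx": 0,"wy": 0,"wz": 0,"hand": 1},
    {"x": 0,"y": 2,"z": 0,"wx": 0,"wy": 0,"wz": 0,"hand": 1},
    {"x": 0,"y": 0,"z": 0,"wx": 0,"wy": 0,"wz": 0,"hand": 1},
    {"x": 0,"y": 0,"z": 0,"wx": 0,"wy": 0,"wz": 0,"hand": 1},
  ],
)

```text
time: 22.0
ee_pos: [0.4761, -0.2004, 0.0667]
tool_rot: [0.0, 0.73, 0.683, 0.0]
force: [-0.4, 0.5, -1.2]
finger_gap: 0.006
gripper_force: 0.0
```

```bash
python3 - <<'E'
from h import *
f=grab_frame("side")
cv2.imwrite("pics/h1.png",cv2.resize(f["pixels"][100:300,190:390,::-1],None,fx=3,fy=3,interpolation=cv2.INTER_CUBIC))
E
```

```text
(no output)
```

View pics/h1.png

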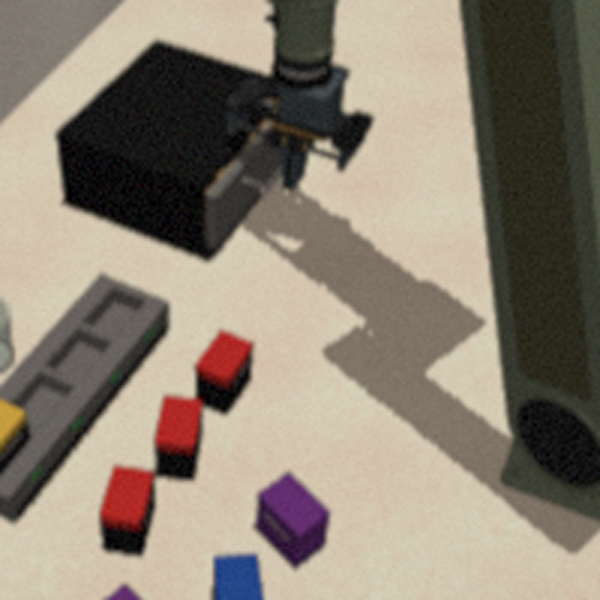

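The drawer front at (230,190) is almost flush. I push until it stops.

Emit:
apply_moves(
  moves=[
    {"x": 0,"y": 2,"z": 0,"wx": 0,"wy": 0,"wz": 0,"hand": 1},
    {"x": 0,"y": 2,"z": 0,"wx": 0,"wy": 0,"wz": 0,"hand": 1},
    {"x": 0,"y": 1,"z": 0,"wx": 0,"wy": 0,"wz": 0,"hand": 1},
    {"x": 0,"y": 0,"z": 0,"wx": 0,"wy": 0,"wz": 0,"hand": 1},
    {"x": 0,"y": 0,"z": 0,"wx": 0,"wy": 0,"wz": 0,"hand": 1},
  ],
)

```text
time: 22.47
ee_pos: [0.4809, -0.2007, 0.0667]
tool_rot: [0.0, 0.73, 0.683, 0.0]
force: [0.2, 0.4, 0.4]
finger_gap: 0.003
gripper_force: 0.0
```

Emit:
apply_moves(
  moves=[
    {"x": 0,"y": 2,"z": 0,"wx": 0,"wy": 0,"wz": 0,"hand": 1},
    {"x": 0,"y": 2,"z": 0,"wx": 0,"wy": 0,"wz": 0,"hand": 1},
    {"x": 0,"y": 0,"z": 0,"wx": 0,"wy": 0,"wz": 0,"hand": 1},
    {"x": 0,"y": 0,"z": 0,"wx": 0,"wy": 0,"wz": 0,"hand": 1},
    {"x": 0,"y": 0,"z": 0,"wx": 0,"wy": 0,"wz": 0,"hand": 1},
  ],
)

```text
time: 22.88
ee_pos: [0.4817, -0.2007, 0.0666]
tool_rot: [-0.002, 0.73, 0.683, -0.002]
force: [-7.6, -1.3, 5.6]
finger_gap: 0.004
gripper_force: 4.1
```

Emit:
apply_moves(
  moves=[
    {"x": 0,"y": -20,"z": 0,"wx": 0,"wy": 0,"wz": 0,"hand": 1},
    {"x": 0,"y": -30,"z": 0,"wx": 0,"wy": 0,"wz": 0,"hand": 1},
    {"x": 0,"y": 0,"z": -30,"wx": 0,"wy": 0,"wz": 0,"hand": 1},
    {"x": 0,"y": 0,"z": -35,"wx": 0,"wy": 0,"wz": 0,"hand": -1},
    {"x": 0,"y": 0,"z": -35,"wx": 0,"wy": 0,"wz": 0,"hand": -1},
    {"x": 0,"y": 0,"z": -35,"wx": 0,"wy": 0,"wz": 0,"hand": -1},
    {"x": 0,"y": 0,"z": 0,"wx": 0,"wy": 0,"wz": 0,"hand": -1},
    {"x": 0,"y": 0,"z": 0,"wx": 0,"wy": 0,"wz": 0,"hand": -1},
    {"x": 0,"y": 0,"z": 0,"wx": 0,"wy": 0,"wz": 0,"hand": -1},
  ],
)

```text
time: 23.63
ee_pos: [0.4343, -0.1973, 0.2011]
tool_rot: [-0.0, 0.73, 0.683, -0.0]
force: [-0.8, -0.2, -0.2]
finger_gap: 0.413
gripper_force: 0.0
```

```bash
sed -i '/^for q in/,$d' m.py; python3 m.py; python3 - <<'E'
from h import *
go(.4296,.118,.2,np.radians(-3.8))
E
```

```text
red [113.42553191 182.17021277] 47 attempt to get argmax of an empty sequence
red [167. 218.] 192 [0.4416 0.3309] 14.66 deg 0.041
red [167. 218.] 192 [0.441 0.329] 14.42 deg 0.007
red [167. 218.] 192 [0.4412 0.3333] 15.84 deg 0.013
red [195. 220.] 196 [0.4353 0.2242] 18.12 deg 0.040
red [195. 220.] 196 [0.4346 0.2229] 17.62 deg 0.007
red [195. 220.] 196 [0.4351 0.2266] 18.96 deg 0.014
red [223. 221.] 193 [0.4297 0.118 ] -3.81 deg 0.037
red [223. 221.] 193 [0.429  0.1167] -4.23 deg 0.006
red [223. 221.] 193 [0.4299 0.121 ] -2.66 deg 0.010
wz -0.06  x 314.1 y -25.1 z 0.1 | tilt 0.18 deg j6 -0.38
```

Emit:
apply_moves(
  moves=[
    {"x": 35,"y": -2.8,"z": 0,"wx": 0,"wy": 0,"wz": 0,"hand": -1},
    {"x": 35,"y": -2.8,"z": 0,"wx": 0,"wy": 0,"wz": 0,"hand": -1},
    {"x": 35,"y": -2.8,"z": 0,"wx": 0,"wy": 0,"wz": 0,"hand": -1},
    {"x": 35,"y": -2.8,"z": 0,"wx": 0,"wy": 0,"wz": 0,"hand": -1},
    {"x": 35,"y": -2.8,"z": 0,"wx": 0,"wy": 0,"wz": 0,"hand": -1},
    {"x": 35,"y": -2.8,"z": 0,"wx": 0,"wy": 0,"wz": 0,"hand": -1},
    {"x": 35,"y": -2.8,"z": 0,"wx": 0,"wy": 0,"wz": 0,"hand": -1},
    {"x": 35,"y": -2.8,"z": 0,"wx": 0,"wy": 0,"wz": 0,"hand": -1},
    {"x": 34,"y": -2.8,"z": 0,"wx": 0,"wy": 0,"wz": 0,"hand": -1},
    {"x": 0,"y": 0,"z": 0,"wx": 0,"wy": 0,"wz": 0,"hand": -1},
    {"x": 0,"y": 0,"z": 0,"wx": 0,"wy": 0,"wz": 0,"hand": -1},
    {"x": 0,"y": 0,"z": 0,"wx": 0,"wy": 0,"wz": 0,"hand": -1},
  ],
)

```text
time: 24.73
ee_pos: [0.43, 0.117, 0.2005]
tool_rot: [-0.0, 0.73, 0.683, -0.001]
force: [0.5, -0.7, 0.2]
finger_gap: 0.999
gripper_force: 0.0
```

Emit:
apply_moves(
  moves=[
    {"x": 0,"y": 0,"z": 30,"wx": 0,"wy": 0,"wz": 0,"hand": -1},
    {"x": 0,"y": 0,"z": 30,"wx": 0,"wy": 0,"wz": 0,"hand": -1},
    {"x": 0,"y": 0,"z": 20,"wx": 0,"wy": 0,"wz": 0,"hand": -1},
    {"x": 0,"y": 0,"z": 0,"wx": 0,"wy": 0,"wz": 0,"hand": -1},
    {"x": 0,"y": 0,"z": 0,"wx": 0,"wy": 0,"wz": 0,"hand": -1},
    {"x": 0,"y": 0,"z": 0,"wx": 0,"wy": 0,"wz": 0,"hand": -1},
    {"x": 0,"y": 0,"z": 0,"wx": 0,"wy": 0,"wz": 0,"hand": -1},
  ],
)

```text
time: 25.32
ee_pos: [0.4319, 0.1172, 0.1231]
tool_rot: [0.001, 0.731, 0.683, 0.001]
force: [-0.8, -0.1, -0.2]
finger_gap: 1.001
gripper_force: 0.0
```

```bash
python3 - <<'E'
from h import *
go(.4296,.118,.045,np.radians(-3.8))
E
```

```text
wz -0.11  x 0.6 y -2.3 z 78.1 | tilt 0.18 deg j6 0.31
```

Emit:
apply_moves(
  moves=[
    {"x": 0.5,"y": 0,"z": 30,"wx": 0,"wy": 0,"wz": 0,"hand": -1},
    {"x": 0,"y": 0,"z": 30,"wx": 0,"wy": 0,"wz": 0,"hand": -1},
    {"x": 0,"y": 0,"z": 18,"wx": 0,"wy": 0,"wz": 0,"hand": -1},
    {"x": 0,"y": 0,"z": 0,"wx": 0,"wy": 0,"wz": 0,"hand": -1},
    {"x": 0,"y": 0,"z": 0,"wx": 0,"wy": 0,"wz": 0,"hand": -1},
    {"x": 0,"y": 0,"z": 0,"wx": 0,"wy": 0,"wz": 0,"hand": -1},
    {"x": 0,"y": 0,"z": 0,"wx": 0,"wy": 0,"wz": 0,"hand": -1},
  ],
)

```text
time: 25.9
ee_pos: [0.4322, 0.1183, 0.0454]
tool_rot: [0.001, 0.73, 0.683, 0.002]
force: [0.3, 0.4, -0.4]
finger_gap: 1.001
gripper_force: 0.0
```

Emit:
apply_moves(
  moves=[
    {"x": 0,"y": 0,"z": 0,"wx": 0,"wy": 0,"wz": 0,"hand": 1},
    {"x": 0,"y": 0,"z": 0,"wx": 0,"wy": 0,"wz": 0,"hand": 1},
    {"x": 0,"y": 0,"z": 0,"wx": 0,"wy": 0,"wz": 0,"hand": 1},
    {"x": 0,"y": 0,"z": 0,"wx": 0,"wy": 0,"wz": 0,"hand": 1},
    {"x": 0,"y": 0,"z": 0,"wx": 0,"wy": 0,"wz": 0,"hand": 1},
    {"x": 0,"y": 0,"z": 0,"wx": 0,"wy": 0,"wz": 0,"hand": 1},
    {"x": 0,"y": 0,"z": 0,"wx": 0,"wy": 0,"wz": 0,"hand": 1},
    {"x": 0,"y": 0,"z": 0,"wx": 0,"wy": 0,"wz": 0,"hand": 1},
    {"x": 0,"y": 0,"z": 0,"wx": 0,"wy": 0,"wz": 0,"hand": 1},
    {"x": 0,"y": 0,"z": 0,"wx": 0,"wy": 0,"wz": 0,"hand": 1},
    {"x": 0,"y": 0,"z": 0,"wx": 0,"wy": 0,"wz": 0,"hand": 1},
  ],
)

```text
time: 26.82
ee_pos: [0.4309, 0.118, 0.0436]
tool_rot: [0.0, 0.73, 0.683, 0.0]
force: [1.4, 1.0, 0.6]
finger_gap: 0.483
gripper_force: 25.0
```

Emit:
apply_moves(
  moves=[
    {"x": 0,"y": 0,"z": -30,"wx": 0,"wy": 0,"wz": 0,"hand": 1},
    {"x": 0,"y": 0,"z": -30,"wx": 0,"wy": 0,"wz": 0,"hand": 1},
    {"x": 0,"y": 0,"z": -30,"wx": 0,"wy": 0,"wz": 0,"hand": 1},
    {"x": 0,"y": 0,"z": 0,"wx": 0,"wy": 0,"wz": 0,"hand": 1},
    {"x": 0,"y": 0,"z": 0,"wx": 0,"wy": 0,"wz": 0,"hand": 1},
    {"x": 0,"y": 0,"z": 0,"wx": 0,"wy": 0,"wz": 0,"hand": 1},
    {"x": 0,"y": 0,"z": 0,"wx": 0,"wy": 0,"wz": 0,"hand": 1},
  ],
)

```text
time: 27.4
ee_pos: [0.4292, 0.1176, 0.132]
tool_rot: [-0.001, 0.73, 0.683, -0.002]
force: [-0.6, -0.3, -2.8]
finger_gap: 0.486
gripper_force: 25.0
```

```bash
python3 - <<'E'
from h import *
go(.5864,.098,.130,np.radians(-3.9))
E
```

```text
wz 0.05  x -8.9 y 158.2 z 2.0 | tilt 0.22 deg j6 0.31
```

Emit:
apply_moves(
  moves=[
    {"x": -2,"y": 26,"z": 0,"wx": 0,"wy": 0,"wz": 0,"hand": 1},
    {"x": -2,"y": 26,"z": 0,"wx": 0,"wy": 0,"wz": 0,"hand": 1},
    {"x": -2,"y": 26,"z": 0,"wx": 0,"wy": 0,"wz": 0,"hand": 1},
    {"x": -2,"y": 26,"z": 0,"wx": 0,"wy": 0,"wz": 0,"hand": 1},
    {"x": -1,"y": 26,"z": 0,"wx": 0,"wy": 0,"wz": 0,"hand": 1},
    {"x": 0,"y": 26,"z": 0,"wx": 0,"wy": 0,"wz": 0,"hand": 1},
    {"x": 0,"y": 0,"z": 0,"wx": 0,"wy": 0,"wz": 0,"hand": 1},
    {"x": 0,"y": 0,"z": 0,"wx": 0,"wy": 0,"wz": 0,"hand": 1},
    {"x": 0,"y": 0,"z": 0,"wx": 0,"wy": 0,"wz": 0,"hand": 1},
    {"x": 0,"y": 0,"z": 0,"wx": 0,"wy": 0,"wz": 0,"hand": 1},
    {"x": 0,"y": 0,"z": 0,"wx": 0,"wy": 0,"wz": 0,"hand": 1},
    {"x": 0,"y": 0,"z": 0,"wx": 0,"wy": 0,"wz": 0,"hand": 1},
  ],
)

```text
time: 28.4
ee_pos: [0.5849, 0.0986, 0.1337]
tool_rot: [-0.0, 0.73, 0.683, -0.0]
force: [1.0, -0.7, -2.5]
finger_gap: 0.484
gripper_force: 25.0
```

```bash
python3 - <<'E'
from h import *
go(.5864,.098,.130,np.radians(-3.9))
E
```

```text
wz 0.07  x -0.5 y 1.6 z 3.7 | tilt 0.02 deg j6 0.21
```

Emit:
apply_moves(
  moves=[
    {"x": -0.5,"y": 1.5,"z": 20,"wx": 0,"wy": 0,"wz": 0,"hand": 1},
    {"x": 0,"y": 0,"z": 15,"wx": 0,"wy": 0,"wz": 0,"hand": 1},
    {"x": 0,"y": 0,"z": 0,"wx": 0,"wy": 0,"wz": 0,"hand": 1},
    {"x": 0,"y": 0,"z": 0,"wx": 0,"wy": 0,"wz": 0,"hand": 1},
    {"x": 0,"y": 0,"z": 0,"wx": 0,"wy": 0,"wz": 0,"hand": 1},
    {"x": 0,"y": 0,"z": 0,"wx": 0,"wy": 0,"wz": 0,"hand": 1},
  ],
)

```text
time: 28.9
ee_pos: [0.5879, 0.098, 0.0999]
tool_rot: [0.001, 0.73, 0.683, 0.001]
force: [-0.4, -1.1, -1.4]
finger_gap: 0.482
gripper_force: 25.0
```

Emit:
apply_moves(
  moves=[
    {"x": 0,"y": 0,"z": 3,"wx": 0,"wy": 0,"wz": 0,"hand": 1},
    {"x": 0,"y": 0,"z": 3,"wx": 0,"wy": 0,"wz": 0,"hand": 1},
    {"x": 0,"y": 0,"z": 2,"wx": 0,"wy": 0,"wz": 0,"hand": 1},
    {"x": 0,"y": 0,"z": 0,"wx": 0,"wy": 0,"wz": 0,"hand": 1},
    {"x": 0,"y": 0,"z": 0,"wx": 0,"wy": 0,"wz": 0,"hand": 1},
    {"x": 0,"y": 0,"z": 0,"wx": 0,"wy": 0,"wz": 0,"hand": 1},
  ],
)

```text
time: 29.4
ee_pos: [0.5872, 0.0979, 0.0906]
tool_rot: [0.0, 0.731, 0.683, -0.0]
force: [-0.5, 0.2, -2.4]
finger_gap: 0.481
gripper_force: 25.0
```

Emit:
apply_moves(
  moves=[
    {"x": 0,"y": 0,"z": 3,"wx": 0,"wy": 0,"wz": 0,"hand": 1},
    {"x": 0,"y": 0,"z": 3,"wx": 0,"wy": 0,"wz": 0,"hand": 1},
    {"x": 0,"y": 0,"z": 2,"wx": 0,"wy": 0,"wz": 0,"hand": 1},
    {"x": 0,"y": 0,"z": 0,"wx": 0,"wy": 0,"wz": 0,"hand": 1},
    {"x": 0,"y": 0,"z": 0,"wx": 0,"wy": 0,"wz": 0,"hand": 1},
    {"x": 0,"y": 0,"z": 0,"wx": 0,"wy": 0,"wz": 0,"hand": 1},
  ],
)

```text
time: 29.9
ee_pos: [0.5872, 0.0979, 0.0826]
tool_rot: [0.0, 0.73, 0.683, 0.0]
force: [0.1, -0.2, -1.5]
finger_gap: 0.48
gripper_force: 25.0
```

Emit:
apply_moves(
  moves=[
    {"x": 0,"y": 0,"z": 4,"wx": 0,"wy": 0,"wz": 0,"hand": 1},
    {"x": 0,"y": 0,"z": 4,"wx": 0,"wy": 0,"wz": 0,"hand": 1},
    {"x": 0,"y": 0,"z": 4,"wx": 0,"wy": 0,"wz": 0,"hand": 1},
    {"x": 0,"y": 0,"z": 2,"wx": 0,"wy": 0,"wz": 0,"hand": 1},
    {"x": 0,"y": 0,"z": 1,"wx": 0,"wy": 0,"wz": 0,"hand": 1},
    {"x": 0,"y": 0,"z": 0,"wx": 0,"wy": 0,"wz": 0,"hand": 1},
    {"x": 0,"y": 0,"z": 0,"wx": 0,"wy": 0,"wz": 0,"hand": 1},
    {"x": 0,"y": 0,"z": 0,"wx": 0,"wy": 0,"wz": 0,"hand": 1},
  ],
)

```text
time: 30.57
ee_pos: [0.5873, 0.0979, 0.0678]
tool_rot: [0.0, 0.73, 0.683, 0.0]
force: [-0.0, -0.2, -1.4]
finger_gap: 0.481
gripper_force: 25.0
```

Emit:
apply_moves(
  moves=[
    {"x": 0,"y": 0,"z": 2,"wx": 0,"wy": 0,"wz": 0,"hand": 1},
    {"x": 0,"y": 0,"z": 1.5,"wx": 0,"wy": 0,"wz": 0,"hand": 1},
    {"x": 0,"y": 0,"z": 0,"wx": 0,"wy": 0,"wz": 0,"hand": 1},
    {"x": 0,"y": 0,"z": 0,"wx": 0,"wy": 0,"wz": 0,"hand": 1},
    {"x": 0,"y": 0,"z": 0,"wx": 0,"wy": 0,"wz": 0,"hand": 1},
  ],
)

```text
time: 30.98
ee_pos: [0.5877, 0.0979, 0.0655]
tool_rot: [0.001, 0.73, 0.683, 0.001]
force: [-0.5, 0.2, 5.3]
finger_gap: 0.48
gripper_force: 25.0
```

Emit:
apply_moves(
  moves=[
    {"x": 0,"y": 0,"z": 0,"wx": 0,"wy": 0,"wz": 0,"hand": -0.5},
    {"x": 0,"y": 0,"z": 0,"wx": 0,"wy": 0,"wz": 0,"hand": -0.5},
    {"x": 0,"y": 0,"z": 0,"wx": 0,"wy": 0,"wz": 0,"hand": -0.5},
    {"x": 0,"y": 0,"z": 0,"wx": 0,"wy": 0,"wz": 0,"hand": -0.5},
    {"x": 0,"y": 0,"z": -10,"wx": 0,"wy": 0,"wz": 0,"hand": -0.5},
    {"x": 0,"y": 0,"z": -30,"wx": 0,"wy": 0,"wz": 0,"hand": -1},
    {"x": 0,"y": 0,"z": -30,"wx": 0,"wy": 0,"wz": 0,"hand": -1},
    {"x": 0,"y": 0,"z": -20,"wx": 0,"wy": 0,"wz": 0,"hand": -1},
    {"x": 0,"y": -30,"z": 0,"wx": 0,"wy": 0,"wz": 0,"hand": -1},
    {"x": 0,"y": -35,"z": 0,"wx": 0,"wy": 0,"wz": 0,"hand": -1},
    {"x": 0,"y": -35,"z": 0,"wx": 0,"wy": 0,"wz": 0,"hand": -1},
    {"x": 0,"y": 0,"z": 0,"wx": 0,"wy": 0,"wz": 0,"hand": -1},
  ],
)

```text
time: 31.98
ee_pos: [0.48, 0.1042, 0.1541]
tool_rot: [-0.002, 0.73, 0.683, -0.003]
force: [-0.8, -0.0, 0.7]
finger_gap: 0.991
gripper_force: 0.0
```

```bash
python3 m.py; python3 - <<'E'
from h import *
f=grab_frame("side")
fr,_=None,None
for t in [(.4355,.2243),(.5866,.098)]:pass
go(.4355,.2243,.12,np.radians(18))
cv2.imwrite("pics/i1.png",cv2.resize(f["pixels"][160:310,150:300,::-1],None,fx=3.5,fy=3.5,interpolation=cv2.INTER_CUBIC))
E
```

```text
red [113.42553191 182.17021277] 47 attempt to get argmax of an empty sequence
red [192. 220.] 120 [0.4346 0.2269] 20.03 deg 0.362
red [192. 220.] 120 [0.4315 0.2344] -81.03 deg 0.284
red [192. 220.] 120 [0.4355 0.2261] 18.87 deg 0.015
red [172. 230.] 197 [0.3938 0.3106] 11.78 deg 0.032
red [172. 230.] 197 [0.3928 0.3092] 10.74 deg 0.007
red [172. 230.] 197 [0.3944 0.3114] 12.49 deg 0.012
wz -21.84  x 130.0 y -13.3 z 35.2 | tilt 0.16 deg j6 0.26
```

View pics/i1.png

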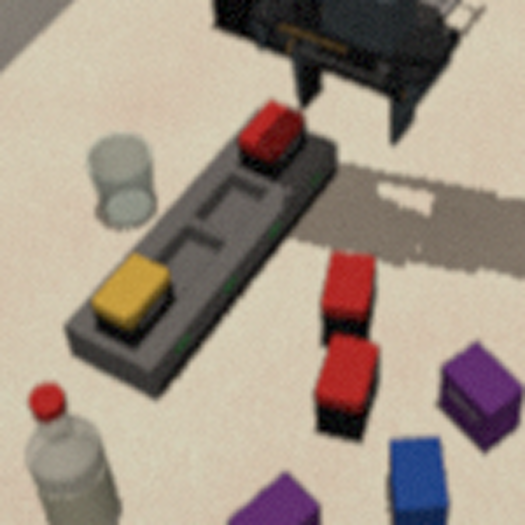

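Red in bay 4 is seated at (270,135). The left red was knocked and now stands at world (0.394,0.311); the middle red is unchanged.

Emit:
apply_moves(
  moves=[
    {"x": 0,"y": 0,"z": 0,"wx": 0,"wy": 0,"wz": -5.5,"hand": -1},
    {"x": 0,"y": 0,"z": 0,"wx": 0,"wy": 0,"wz": -5.5,"hand": -1},
    {"x": 0,"y": 0,"z": 0,"wx": 0,"wy": 0,"wz": -5.5,"hand": -1},
    {"x": 0,"y": 0,"z": 0,"wx": 0,"wy": 0,"wz": -5.3,"hand": -1},
    {"x": 32,"y": -3,"z": 0,"wx": 0,"wy": 0,"wz": 0,"hand": -1},
    {"x": 33,"y": -3,"z": 0,"wx": 0,"wy": 0,"wz": 0,"hand": -1},
    {"x": 33,"y": -3,"z": 0,"wx": 0,"wy": 0,"wz": 0,"hand": -1},
    {"x": 32,"y": -3,"z": 0,"wx": 0,"wy": 0,"wz": 0,"hand": -1},
    {"x": 0,"y": 0,"z": 0,"wx": 0,"wy": 0,"wz": 0,"hand": -1},
    {"x": 0,"y": 0,"z": 0,"wx": 0,"wy": 0,"wz": 0,"hand": -1},
    {"x": 0,"y": 0,"z": 0,"wx": 0,"wy": 0,"wz": 0,"hand": -1},
    {"x": 0,"y": 0,"z": 0,"wx": 0,"wy": 0,"wz": 0,"hand": -1},
  ],
)

```text
time: 33.13
ee_pos: [0.437, 0.2239, 0.1541]
tool_rot: [0.0, 0.589, 0.808, 0.0]
force: [0.7, -0.6, 0.3]
finger_gap: 1.005
gripper_force: 0.0
```

```bash
python3 - <<'E'
from h import *
go(.4355,.2243,.043,np.radians(18))
E
```

```text
wz -0.12  x 0.8 y -1.3 z 111.1 | tilt 0.03 deg j6 0.14
```

Emit:
apply_moves(
  moves=[
    {"x": 0.8,"y": -1,"z": 30,"wx": 0,"wy": 0,"wz": 0,"hand": -1},
    {"x": 0,"y": 0,"z": 30,"wx": 0,"wy": 0,"wz": 0,"hand": -1},
    {"x": 0,"y": 0,"z": 30,"wx": 0,"wy": 0,"wz": 0,"hand": -1},
    {"x": 0,"y": 0,"z": 20,"wx": 0,"wy": 0,"wz": 0,"hand": -1},
    {"x": 0,"y": 0,"z": 0,"wx": 0,"wy": 0,"wz": 0,"hand": -1},
    {"x": 0,"y": 0,"z": 0,"wx": 0,"wy": 0,"wz": 0,"hand": -1},
    {"x": 0,"y": 0,"z": 0,"wx": 0,"wy": 0,"wz": 0,"hand": -1},
    {"x": 0,"y": 0,"z": 0,"wx": 0,"wy": 0,"wz": 0,"hand": -1},
    {"x": 0,"y": 0,"z": 0,"wx": 0,"wy": 0,"wz": 0,"hand": -1},
  ],
)

```text
time: 33.88
ee_pos: [0.4359, 0.2254, 0.0456]
tool_rot: [0.001, 0.588, 0.809, 0.001]
force: [-1.0, 1.4, 0.4]
finger_gap: 1.0
gripper_force: 0.0
```

Emit:
apply_moves(
  moves=[
    {"x": 0,"y": 0,"z": 0,"wx": 0,"wy": 0,"wz": 0,"hand": 1},
    {"x": 0,"y": 0,"z": 0,"wx": 0,"wy": 0,"wz": 0,"hand": 1},
    {"x": 0,"y": 0,"z": 0,"wx": 0,"wy": 0,"wz": 0,"hand": 1},
    {"x": 0,"y": 0,"z": 0,"wx": 0,"wy": 0,"wz": 0,"hand": 1},
    {"x": 0,"y": 0,"z": 0,"wx": 0,"wy": 0,"wz": 0,"hand": 1},
    {"x": 0,"y": 0,"z": 0,"wx": 0,"wy": 0,"wz": 0,"hand": 1},
    {"x": 0,"y": 0,"z": 0,"wx": 0,"wy": 0,"wz": 0,"hand": 1},
    {"x": 0,"y": 0,"z": 0,"wx": 0,"wy": 0,"wz": 0,"hand": 1},
    {"x": 0,"y": 0,"z": 0,"wx": 0,"wy": 0,"wz": 0,"hand": 1},
    {"x": 0,"y": 0,"z": 0,"wx": 0,"wy": 0,"wz": 0,"hand": 1},
    {"x": 0,"y": 0,"z": 0,"wx": 0,"wy": 0,"wz": 0,"hand": 1},
  ],
)

```text
time: 34.8
ee_pos: [0.4351, 0.2252, 0.0442]
tool_rot: [0.0, 0.588, 0.809, 0.0]
force: [1.1, 0.2, -0.1]
finger_gap: 0.481
gripper_force: 25.0
```

Emit:
apply_moves(
  moves=[
    {"x": 0,"y": 0,"z": -30,"wx": 0,"wy": 0,"wz": 0,"hand": 1},
    {"x": 0,"y": 0,"z": -30,"wx": 0,"wy": 0,"wz": 0,"hand": 1},
    {"x": 0,"y": 0,"z": -35,"wx": 0,"wy": 0,"wz": 0,"hand": 1},
    {"x": 0,"y": 0,"z": 0,"wx": 0,"wy": 0,"wz": 5.5,"hand": 1},
    {"x": 0,"y": 0,"z": 0,"wx": 0,"wy": 0,"wz": 5.5,"hand": 1},
    {"x": 0,"y": 0,"z": 0,"wx": 0,"wy": 0,"wz": 5.5,"hand": 1},
    {"x": 0,"y": 0,"z": 0,"wx": 0,"wy": 0,"wz": 5.5,"hand": 1},
    {"x": 0,"y": 0,"z": 0,"wx": 0,"wy": 0,"wz": 0,"hand": 1},
    {"x": 0,"y": 0,"z": 0,"wx": 0,"wy": 0,"wz": 0,"hand": 1},
    {"x": 0,"y": 0,"z": 0,"wx": 0,"wy": 0,"wz": 0,"hand": 1},
    {"x": 0,"y": 0,"z": 0,"wx": 0,"wy": 0,"wz": 0,"hand": 1},
  ],
)

```text
time: 35.72
ee_pos: [0.4344, 0.2249, 0.1388]
tool_rot: [-0.0, 0.731, 0.682, -0.0]
force: [0.3, -0.7, -2.5]
finger_gap: 0.485
gripper_force: 25.0
```

```bash
python3 - <<'E'
from h import *
go(.592,.1757,.137,np.radians(-3.9))
E
```

```text
wz -0.08  x -38.3 y 160.6 z 1.8 | tilt 0.06 deg j6 0.52
```

Emit:
apply_moves(
  moves=[
    {"x": -6,"y": 26,"z": 0,"wx": 0,"wy": 0,"wz": 0,"hand": 1},
    {"x": -6,"y": 27,"z": 0,"wx": 0,"wy": 0,"wz": 0,"hand": 1},
    {"x": -6,"y": 27,"z": 0,"wx": 0,"wy": 0,"wz": 0,"hand": 1},
    {"x": -6,"y": 27,"z": 0,"wx": 0,"wy": 0,"wz": 0,"hand": 1},
    {"x": -6,"y": 27,"z": 0,"wx": 0,"wy": 0,"wz": 0,"hand": 1},
    {"x": -7.4,"y": 26,"z": 0,"wx": 0,"wy": 0,"wz": 0,"hand": 1},
    {"x": 0,"y": 0,"z": 0,"wx": 0,"wy": 0,"wz": 0,"hand": 1},
    {"x": 0,"y": 0,"z": 0,"wx": 0,"wy": 0,"wz": 0,"hand": 1},
    {"x": 0,"y": 0,"z": 0,"wx": 0,"wy": 0,"wz": 0,"hand": 1},
    {"x": 0,"y": 0,"z": 0,"wx": 0,"wy": 0,"wz": 0,"hand": 1},
    {"x": 0,"y": 0,"z": 0,"wx": 0,"wy": 0,"wz": 0,"hand": 1},
    {"x": 0,"y": 0,"z": 0,"wx": 0,"wy": 0,"wz": 0,"hand": 1},
  ],
)

```text
time: 36.72
ee_pos: [0.5909, 0.1768, 0.1393]
tool_rot: [-0.0, 0.731, 0.682, -0.0]
force: [-0.5, -0.3, -2.5]
finger_gap: 0.481
gripper_force: 25.0
```

```bash
python3 - <<'E'
from h import *
go(.592,.1766,.137,np.radians(-3.9))
E
```

```text
wz -0.10  x -0.1 y 1.1 z 2.3 | tilt 0.01 deg j6 0.34
```

Emit:
apply_moves(
  moves=[
    {"x": 0,"y": 1,"z": 20,"wx": 0,"wy": 0,"wz": 0,"hand": 1},
    {"x": 0,"y": 0,"z": 19,"wx": 0,"wy": 0,"wz": 0,"hand": 1},
    {"x": 0,"y": 0,"z": 0,"wx": 0,"wy": 0,"wz": 0,"hand": 1},
    {"x": 0,"y": 0,"z": 0,"wx": 0,"wy": 0,"wz": 0,"hand": 1},
    {"x": 0,"y": 0,"z": 0,"wx": 0,"wy": 0,"wz": 0,"hand": 1},
    {"x": 0,"y": 0,"z": 0,"wx": 0,"wy": 0,"wz": 0,"hand": 1},
    {"x": 0,"y": 0,"z": 3,"wx": 0,"wy": 0,"wz": 0,"hand": 1},
    {"x": 0,"y": 0,"z": 3,"wx": 0,"wy": 0,"wz": 0,"hand": 1},
    {"x": 0,"y": 0,"z": 2,"wx": 0,"wy": 0,"wz": 0,"hand": 1},
    {"x": 0,"y": 0,"z": 0,"wx": 0,"wy": 0,"wz": 0,"hand": 1},
    {"x": 0,"y": 0,"z": 0,"wx": 0,"wy": 0,"wz": 0,"hand": 1},
    {"x": 0,"y": 0,"z": 0,"wx": 0,"wy": 0,"wz": 0,"hand": 1},
  ],
)

```text
time: 37.72
ee_pos: [0.5927, 0.1763, 0.0921]
tool_rot: [0.0, 0.732, 0.682, 0.0]
force: [-0.2, -1.0, -2.5]
finger_gap: 0.485
gripper_force: 25.0
```

Emit:
apply_moves(
  moves=[
    {"x": 0,"y": 0,"z": 3,"wx": 0,"wy": 0,"wz": 0,"hand": 1},
    {"x": 0,"y": 0,"z": 3,"wx": 0,"wy": 0,"wz": 0,"hand": 1},
    {"x": 0,"y": 0,"z": 2,"wx": 0,"wy": 0,"wz": 0,"hand": 1},
    {"x": 0,"y": 0,"z": 0,"wx": 0,"wy": 0,"wz": 0,"hand": 1},
    {"x": 0,"y": 0,"z": 0,"wx": 0,"wy": 0,"wz": 0,"hand": 1},
    {"x": 0,"y": 0,"z": 0,"wx": 0,"wy": 0,"wz": 0,"hand": 1},
  ],
)

```text
time: 38.22
ee_pos: [0.5927, 0.1764, 0.0841]
tool_rot: [0.0, 0.732, 0.682, 0.0]
force: [0.5, -0.1, -2.5]
finger_gap: 0.477
gripper_force: 25.0
```

Inserting freely. I finish and release (home is TCP about 0.066).

Emit:
apply_moves(
  moves=[
    {"x": 0,"y": 0,"z": 4,"wx": 0,"wy": 0,"wz": 0,"hand": 1},
    {"x": 0,"y": 0,"z": 4,"wx": 0,"wy": 0,"wz": 0,"hand": 1},
    {"x": 0,"y": 0,"z": 4,"wx": 0,"wy": 0,"wz": 0,"hand": 1},
    {"x": 0,"y": 0,"z": 3,"wx": 0,"wy": 0,"wz": 0,"hand": 1},
    {"x": 0,"y": 0,"z": 2,"wx": 0,"wy": 0,"wz": 0,"hand": 1},
    {"x": 0,"y": 0,"z": 1,"wx": 0,"wy": 0,"wz": 0,"hand": 1},
    {"x": 0,"y": 0,"z": 0,"wx": 0,"wy": 0,"wz": 0,"hand": 1},
    {"x": 0,"y": 0,"z": 0,"wx": 0,"wy": 0,"wz": 0,"hand": 1},
    {"x": 0,"y": 0,"z": 0.5,"wx": 0,"wy": 0,"wz": 0,"hand": 1},
    {"x": 0,"y": 0,"z": 0,"wx": 0,"wy": 0,"wz": 0,"hand": 1},
    {"x": 0,"y": 0,"z": 0,"wx": 0,"wy": 0,"wz": 0,"hand": 1},
  ],
)

```text
time: 39.13
ee_pos: [0.5927, 0.1764, 0.0662]
tool_rot: [0.0, 0.732, 0.682, 0.0]
force: [-1.9, -1.5, 1.9]
finger_gap: 0.481
gripper_force: 25.0
```

Emit:
apply_moves(
  moves=[
    {"x": 0,"y": 0,"z": 0,"wx": 0,"wy": 0,"wz": 0,"hand": -0.5},
    {"x": 0,"y": 0,"z": 0,"wx": 0,"wy": 0,"wz": 0,"hand": -0.5},
    {"x": 0,"y": 0,"z": 0,"wx": 0,"wy": 0,"wz": 0,"hand": -0.5},
    {"x": 0,"y": 0,"z": 0,"wx": 0,"wy": 0,"wz": 0,"hand": -0.5},
    {"x": 0,"y": 0,"z": -10,"wx": 0,"wy": 0,"wz": 0,"hand": -0.5},
    {"x": 0,"y": 0,"z": -30,"wx": 0,"wy": 0,"wz": 0,"hand": -1},
    {"x": 0,"y": 0,"z": -30,"wx": 0,"wy": 0,"wz": 0,"hand": -1},
    {"x": 0,"y": 0,"z": -20,"wx": 0,"wy": 0,"wz": 0,"hand": -1},
    {"x": 0,"y": -30,"z": 0,"wx": 0,"wy": 0,"wz": -5,"hand": -1},
    {"x": 0,"y": -35,"z": 0,"wx": 0,"wy": 0,"wz": -5,"hand": -1},
    {"x": 0,"y": -35,"z": 0,"wx": 0,"wy": 0,"wz": -5.5,"hand": -1},
    {"x": 0,"y": 0,"z": 0,"wx": 0,"wy": 0,"wz": 0,"hand": -1},
  ],
)

```text
time: 40.13
ee_pos: [0.4856, 0.173, 0.1556]
tool_rot: [-0.002, 0.632, 0.775, -0.003]
force: [-0.9, 0.0, -0.3]
finger_gap: 1.005
gripper_force: 0.0
```

```bash
python3 m.py; python3 - <<'E'
from h import *
go(.3938,.3106,.15,np.radians(11.8))
E
```

```text
red [215. 178.] 35 [0.6038 0.1596] -7.92 deg 0.933
red [215. 178.] 35 [0.6032 0.1585] -36.02 deg 0.746
red [215. 178.] 35 [0.6046 0.159 ] -4.44 deg 0.153
red [229. 180.] 193 [0.5902 0.0957] -3.22 deg 0.659
red [229. 180.] 193 [0.5918 0.0987] -3.48 deg 0.006
red [229. 180.] 193 [0.5862 0.0842] -3.35 deg 0.480
red [113.42553191 182.17021277] 47 attempt to get argmax of an empty sequence
red [171. 231.] 173 [0.3926 0.3136] 11.17 deg 0.099
red [171. 231.] 173 [0.3919 0.3126] 9.59 deg 0.078
red [171. 231.] 173 [0.3934 0.3137] 11.79 deg 0.010
wz -0.36  x 153.6 y -68.5 z 6.7 | tilt 0.10 deg j6 0.12
```

Emit:
apply_moves(
  moves=[
    {"x": 30,"y": -13,"z": 0,"wx": 0,"wy": 0,"wz": 0,"hand": -1},
    {"x": 31,"y": -14,"z": 0,"wx": 0,"wy": 0,"wz": 0,"hand": -1},
    {"x": 31,"y": -14,"z": 0,"wx": 0,"wy": 0,"wz": 0,"hand": -1},
    {"x": 31,"y": -14,"z": 0,"wx": 0,"wy": 0,"wz": 0,"hand": -1},
    {"x": 31,"y": -14,"z": 0,"wx": 0,"wy": 0,"wz": 0,"hand": -1},
    {"x": 0,"y": 0,"z": 0,"wx": 0,"wy": 0,"wz": 0,"hand": -1},
    {"x": 0,"y": 0,"z": 0,"wx": 0,"wy": 0,"wz": 0,"hand": -1},
    {"x": 0,"y": 0,"z": 0,"wx": 0,"wy": 0,"wz": 0,"hand": -1},
    {"x": 0,"y": 0,"z": 0,"wx": 0,"wy": 0,"wz": 0,"hand": -1},
    {"x": 0,"y": 0,"z": 0,"wx": 0,"wy": 0,"wz": 0,"hand": -1},
  ],
)

```text
time: 41.07
ee_pos: [0.3958, 0.3108, 0.1557]
tool_rot: [0.0, 0.634, 0.773, 0.0]
force: [0.6, 0.8, 0.6]
finger_gap: 0.999
gripper_force: 0.0
```

```bash
python3 - <<'E'
from h import *
f=grab_frame("side")
p,e=fit([f],"red",[.3938,.313,[.2]],.052,.07);print(p,e)
go(.3936,.3113,.043,np.radians(11.5))
E
```

```text
[0.39331478 0.31449268 0.21793441] 0.022443187495969734
wz -0.17  x 1.0 y -1.9 z 112.7 | tilt 0.02 deg j6 0.45
```

Emit:
apply_moves(
  moves=[
    {"x": 1.5,"y": -1.8,"z": 30,"wx": 0,"wy": 0,"wz": 0,"hand": -1},
    {"x": 0,"y": 0,"z": 30,"wx": 0,"wy": 0,"wz": 0,"hand": -1},
    {"x": 0,"y": 0,"z": 30,"wx": 0,"wy": 0,"wz": 0,"hand": -1},
    {"x": 0,"y": 0,"z": 21,"wx": 0,"wy": 0,"wz": 0,"hand": -1},
    {"x": 0,"y": 0,"z": 0,"wx": 0,"wy": 0,"wz": 0,"hand": -1},
    {"x": 0,"y": 0,"z": 0,"wx": 0,"wy": 0,"wz": 0,"hand": -1},
    {"x": 0,"y": 0,"z": 0,"wx": 0,"wy": 0,"wz": 0,"hand": -1},
    {"x": 0,"y": 0,"z": 0,"wx": 0,"wy": 0,"wz": 0,"hand": -1},
    {"x": 0,"y": 0,"z": 0,"wx": 0,"wy": 0,"wz": 0,"hand": -1},
  ],
)

```text
time: 41.87
ee_pos: [0.3937, 0.3132, 0.0462]
tool_rot: [0.0, 0.633, 0.774, 0.002]
force: [-0.4, 0.1, 0.5]
finger_gap: 0.998
gripper_force: 0.0
```

Emit:
apply_moves(
  moves=[
    {"x": 0,"y": 0,"z": 0,"wx": 0,"wy": 0,"wz": 0,"hand": 1},
    {"x": 0,"y": 0,"z": 0,"wx": 0,"wy": 0,"wz": 0,"hand": 1},
    {"x": 0,"y": 0,"z": 0,"wx": 0,"wy": 0,"wz": 0,"hand": 1},
    {"x": 0,"y": 0,"z": 0,"wx": 0,"wy": 0,"wz": 0,"hand": 1},
    {"x": 0,"y": 0,"z": 0,"wx": 0,"wy": 0,"wz": 0,"hand": 1},
    {"x": 0,"y": 0,"z": 0,"wx": 0,"wy": 0,"wz": 0,"hand": 1},
    {"x": 0,"y": 0,"z": 0,"wx": 0,"wy": 0,"wz": 0,"hand": 1},
    {"x": 0,"y": 0,"z": 0,"wx": 0,"wy": 0,"wz": 0,"hand": 1},
    {"x": 0,"y": 0,"z": 0,"wx": 0,"wy": 0,"wz": 0,"hand": 1},
    {"x": 0,"y": 0,"z": 0,"wx": 0,"wy": 0,"wz": 0,"hand": 1},
    {"x": 0,"y": 0,"z": 0,"wx": 0,"wy": 0,"wz": 0,"hand": 1},
  ],
)

```text
time: 42.78
ee_pos: [0.3931, 0.3129, 0.0447]
tool_rot: [0.0, 0.633, 0.774, 0.0]
force: [1.3, 0.8, 0.6]
finger_gap: 0.483
gripper_force: 25.0
```

Emit:
apply_moves(
  moves=[
    {"x": 0,"y": 0,"z": -30,"wx": 0,"wy": 0,"wz": 0,"hand": 1},
    {"x": 0,"y": 0,"z": -35,"wx": 0,"wy": 0,"wz": 0,"hand": 1},
    {"x": 0,"y": 0,"z": -35,"wx": 0,"wy": 0,"wz": 0,"hand": 1},
    {"x": 0,"y": 0,"z": -20,"wx": 0,"wy": 0,"wz": 5.2,"hand": 1},
    {"x": 0,"y": 0,"z": 0,"wx": 0,"wy": 0,"wz": 5.2,"hand": 1},
    {"x": 0,"y": 0,"z": 0,"wx": 0,"wy": 0,"wz": 5.2,"hand": 1},
    {"x": 0,"y": 0,"z": 0,"wx": 0,"wy": 0,"wz": 0,"hand": 1},
    {"x": 0,"y": 0,"z": 0,"wx": 0,"wy": 0,"wz": 0,"hand": 1},
    {"x": 0,"y": 0,"z": 0,"wx": 0,"wy": 0,"wz": 0,"hand": 1},
    {"x": 0,"y": 0,"z": 0,"wx": 0,"wy": 0,"wz": 0,"hand": 1},
    {"x": 0,"y": 0,"z": 0,"wx": 0,"wy": 0,"wz": 0,"hand": 1},
  ],
)

```text
time: 43.7
ee_pos: [0.3925, 0.3125, 0.1642]
tool_rot: [-0.0, 0.732, 0.681, -0.001]
force: [-0.1, -1.0, -1.6]
finger_gap: 0.479
gripper_force: 25.0
```

```bash
python3 - <<'E'
from h import *
go(.5975,.2535,.16,np.radians(-3.9))
E
```

```text
wz -0.21  x -44.9 y 208.6 z 4.2 | tilt 0.06 deg j6 0.72
```

Emit:
apply_moves(
  moves=[
    {"x": -7.5,"y": 34,"z": 0,"wx": 0,"wy": 0,"wz": 0,"hand": 1},
    {"x": -7.5,"y": 35,"z": 0,"wx": 0,"wy": 0,"wz": 0,"hand": 1},
    {"x": -7.5,"y": 35,"z": 0,"wx": 0,"wy": 0,"wz": 0,"hand": 1},
    {"x": -7.5,"y": 35,"z": 0,"wx": 0,"wy": 0,"wz": 0,"hand": 1},
    {"x": -7.5,"y": 35,"z": 0,"wx": 0,"wy": 0,"wz": 0,"hand": 1},
    {"x": -7.2,"y": 34,"z": 0,"wx": 0,"wy": 0,"wz": 0,"hand": 1},
    {"x": 0,"y": 0,"z": 0,"wx": 0,"wy": 0,"wz": -0.2,"hand": 1},
    {"x": 0,"y": 0,"z": 0,"wx": 0,"wy": 0,"wz": 0,"hand": 1},
    {"x": 0,"y": 0,"z": 0,"wx": 0,"wy": 0,"wz": 0,"hand": 1},
    {"x": 0,"y": 0,"z": 0,"wx": 0,"wy": 0,"wz": 0,"hand": 1},
    {"x": 0,"y": 0,"z": 0,"wx": 0,"wy": 0,"wz": 0,"hand": 1},
    {"x": 0,"y": 0,"z": 0,"wx": 0,"wy": 0,"wz": 0,"hand": 1},
  ],
)

```text
time: 44.7
ee_pos: [0.596, 0.2535, 0.165]
tool_rot: [0.0, 0.731, 0.683, 0.0]
force: [0.4, 0.8, -3.3]
finger_gap: 0.482
gripper_force: 25.0
```

```bash
python3 - <<'E'
from h import *
go(.5975,.2537,.137,np.radians(-3.9))
E
```

```text
wz 0.01  x 0.3 y 1.4 z 28.0 | tilt 0.01 deg j6 0.45
```

Emit:
apply_moves(
  moves=[
    {"x": 0.3,"y": 1.2,"z": 25,"wx": 0,"wy": 0,"wz": 0,"hand": 1},
    {"x": 0,"y": 0,"z": 25,"wx": 0,"wy": 0,"wz": 0,"hand": 1},
    {"x": 0,"y": 0,"z": 14,"wx": 0,"wy": 0,"wz": 0,"hand": 1},
    {"x": 0,"y": 0,"z": 0,"wx": 0,"wy": 0,"wz": 0,"hand": 1},
    {"x": 0,"y": 0,"z": 0,"wx": 0,"wy": 0,"wz": 0,"hand": 1},
    {"x": 0,"y": 0,"z": 0,"wx": 0,"wy": 0,"wz": 0,"hand": 1},
    {"x": 0,"y": 0,"z": 3,"wx": 0,"wy": 0,"wz": 0,"hand": 1},
    {"x": 0,"y": 0,"z": 3,"wx": 0,"wy": 0,"wz": 0,"hand": 1},
    {"x": 0,"y": 0,"z": 2,"wx": 0,"wy": 0,"wz": 0,"hand": 1},
    {"x": 0,"y": 0,"z": 0,"wx": 0,"wy": 0,"wz": 0,"hand": 1},
    {"x": 0,"y": 0,"z": 0,"wx": 0,"wy": 0,"wz": 0,"hand": 1},
    {"x": 0,"y": 0,"z": 0,"wx": 0,"wy": 0,"wz": 0,"hand": 1},
  ],
)

```text
time: 45.7
ee_pos: [0.5982, 0.2532, 0.0927]
tool_rot: [0.0, 0.731, 0.682, 0.0]
force: [0.1, 0.1, -1.9]
finger_gap: 0.483
gripper_force: 25.0
```

Emit:
apply_moves(
  moves=[
    {"x": 0,"y": 0,"z": 2,"wx": 0,"wy": 0,"wz": 0,"hand": 1},
    {"x": 0,"y": 0,"z": 2,"wx": 0,"wy": 0,"wz": 0,"hand": 1},
    {"x": 0,"y": 0,"z": 2,"wx": 0,"wy": 0,"wz": 0,"hand": 1},
    {"x": 0,"y": 0,"z": 0,"wx": 0,"wy": 0,"wz": 0,"hand": 1},
    {"x": 0,"y": 0,"z": 0,"wx": 0,"wy": 0,"wz": 0,"hand": 1},
    {"x": 0,"y": 0,"z": 0,"wx": 0,"wy": 0,"wz": 0,"hand": 1},
  ],
)

```text
time: 46.2
ee_pos: [0.5981, 0.2532, 0.0866]
tool_rot: [0.0, 0.731, 0.682, -0.0]
force: [0.1, -0.6, -2.4]
finger_gap: 0.482
gripper_force: 25.0
```

Emit:
apply_moves(
  moves=[
    {"x": 0,"y": 0,"z": 4,"wx": 0,"wy": 0,"wz": 0,"hand": 1},
    {"x": 0,"y": 0,"z": 4,"wx": 0,"wy": 0,"wz": 0,"hand": 1},
    {"x": 0,"y": 0,"z": 4,"wx": 0,"wy": 0,"wz": 0,"hand": 1},
    {"x": 0,"y": 0,"z": 4,"wx": 0,"wy": 0,"wz": 0,"hand": 1},
    {"x": 0,"y": 0,"z": 2,"wx": 0,"wy": 0,"wz": 0,"hand": 1},
    {"x": 0,"y": 0,"z": 1.5,"wx": 0,"wy": 0,"wz": 0,"hand": 1},
    {"x": 0,"y": 0,"z": 0.8,"wx": 0,"wy": 0,"wz": 0,"hand": 1},
    {"x": 0,"y": 0,"z": 0,"wx": 0,"wy": 0,"wz": 0,"hand": 1},
    {"x": 0,"y": 0,"z": 0,"wx": 0,"wy": 0,"wz": 0,"hand": 1},
    {"x": 0,"y": 0,"z": 0,"wx": 0,"wy": 0,"wz": 0,"hand": 1},
  ],
)

```text
time: 47.03
ee_pos: [0.5979, 0.2531, 0.0667]
tool_rot: [-0.0, 0.731, 0.682, -0.0]
force: [-1.9, -1.8, 3.4]
finger_gap: 0.487
gripper_force: 25.0
```

Emit:
apply_moves(
  moves=[
    {"x": 0,"y": 0,"z": 0,"wx": 0,"wy": 0,"wz": 0,"hand": -0.5},
    {"x": 0,"y": 0,"z": 0,"wx": 0,"wy": 0,"wz": 0,"hand": -0.5},
    {"x": 0,"y": 0,"z": 0,"wx": 0,"wy": 0,"wz": 0,"hand": -0.5},
    {"x": 0,"y": 0,"z": 0,"wx": 0,"wy": 0,"wz": 0,"hand": -0.5},
    {"x": 0,"y": 0,"z": -10,"wx": 0,"wy": 0,"wz": 0,"hand": -0.5},
    {"x": 0,"y": 0,"z": -30,"wx": 0,"wy": 0,"wz": 0,"hand": -0.5},
    {"x": 0,"y": 0,"z": -35,"wx": 0,"wy": 0,"wz": 0,"hand": -0.5},
    {"x": 0,"y": 0,"z": -35,"wx": 0,"wy": 0,"wz": 0,"hand": -0.5},
    {"x": 0,"y": -33,"z": -20,"wx": 0,"wy": 0,"wz": 0,"hand": -0.5},
    {"x": -20,"y": -33,"z": 0,"wx": 0,"wy": 0,"wz": 0,"hand": -0.5},
    {"x": -30,"y": -20,"z": 0,"wx": 0,"wy": 0,"wz": 0,"hand": -0.5},
    {"x": -36,"y": -10,"z": 0,"wx": 0,"wy": 0,"wz": 0,"hand": -0.5},
  ],
)

```text
time: 48.03
ee_pos: [0.494, 0.1745, 0.1977]
tool_rot: [0.0, 0.73, 0.684, 0.001]
force: [0.8, -0.7, -0.5]
finger_gap: 0.755
gripper_force: 0.0
```

Emit:
apply_moves(
  moves=[
    {"x": -36,"y": -10,"z": 0,"wx": 0,"wy": 0,"wz": 0,"hand": -0.5},
    {"x": -36,"y": -10,"z": 0,"wx": 0,"wy": 0,"wz": 0,"hand": -0.5},
    {"x": -36,"y": 0,"z": 0,"wx": 0,"wy": 0,"wz": 0,"hand": -0.5},
    {"x": -36,"y": 0,"z": 0,"wx": 0,"wy": 0,"wz": 0,"hand": -0.5},
    {"x": -36,"y": 0,"z": 0,"wx": 0,"wy": 0,"wz": 0,"hand": -0.5},
    {"x": -36,"y": 0,"z": 0,"wx": 0,"wy": 0,"wz": 0,"hand": -0.5},
    {"x": -30,"y": 0,"z": 0,"wx": 0,"wy": 0,"wz": 0,"hand": -0.5},
    {"x": 0,"y": 0,"z": 0,"wx": 0,"wy": 0,"wz": 0,"hand": -0.5},
    {"x": 0,"y": 0,"z": 0,"wx": 0,"wy": 0,"wz": 0,"hand": -0.5},
    {"x": 0,"y": 0,"z": 0,"wx": 0,"wy": 0,"wz": 0,"hand": -0.5},
    {"x": 0,"y": 0,"z": 0,"wx": 0,"wy": 0,"wz": 0,"hand": -0.5},
    {"x": 0,"y": 0,"z": 0,"wx": 0,"wy": 0,"wz": 0,"hand": -0.5},
  ],
)

```text
time: 49.03
ee_pos: [0.4597, -0.0689, 0.1965]
tool_rot: [0.0, 0.73, 0.683, 0.0]
force: [-0.2, -0.2, 0.1]
finger_gap: 0.751
gripper_force: 0.0
```

```bash
python3 - <<'E'
from h import *
V=[grab_frame("top"),grab_frame("side")]
for x,y in((.5865,.098),(.592,.176),(.5975,.253)):
    for f in V:
        p,e=fit([f],"red",[x,y,[-.07]],.074,.092);print(np.round(p,4),round(e,3))
cv2.imwrite("pics/j1.png",cv2.resize(np.hstack([V[0]["pixels"][120:280,130:310],V[1]["pixels"][110:270,150:330]])[:,:,::-1],None,fx=2.2,fy=2.2,interpolation=cv2.INTER_CUBIC))
E
```

```text
[ 0.5858  0.0975 -0.0626] 0.004
[ 0.5868  0.1033 -0.0511] 0.382
[ 0.5907  0.1747 -0.0825] 0.004
[ 0.5914  0.177  -0.031 ] 0.527
[ 0.5957  0.2504 -0.068 ] 0.004
[ 0.5963  0.2508 -0.0624] 0.331
```

View pics/j1.png

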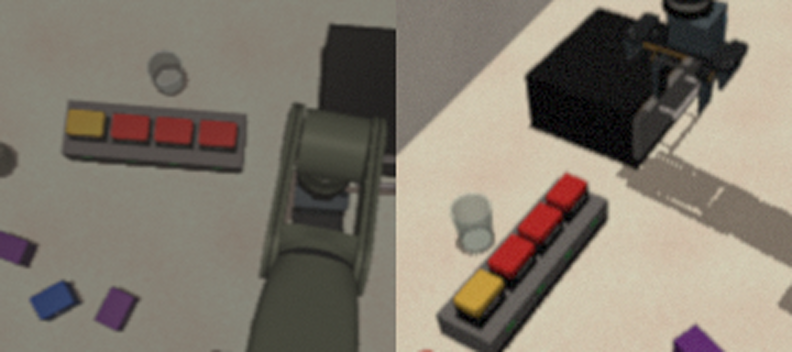

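All three reds sit level with the yellow in the dock at (130,127), (173,131) and (218,135). The drawer is shut and the robot is clear.

```bash
python3 -c "
from bench import ctrl;print(ctrl.hand_in())"
```

```text
the job is handed in; nothing more can be done
None
```

I handed the job in at about 49 s of the 210 s limit: both green packs went upright into the drawer, which I slid shut against its stop, and all three red packs are seated in the dock, with the yellow pack, bottle, mug and tumbler left alone; hand-in returned no verdict.

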